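# Lid the cutter tub and stack the footed tub on it

## Robot

A 6-joint arm with a two-finger parallel gripper is mounted at the origin on the work surface. World frame = base frame: x ahead of the robot, y to its left, z up, the work surface at z = 0. Lengths are in m, angles in rad, forces in N, time in s.
With the tool pointing down it reaches from about 0.375 to 0.975 m from the base axis. Payload 3.8 kg.
Tool frame: the origin (TCP) lies on the centre line of the jaws, within the pads' length; the fingertips stand 14 mm ahead of it and the grasp point (between the pads) lies 5 mm behind it; x points along the fingers, y is the direction in which the jaws open and shut, and the axes are right-handed (so a half turn about x gives the same grasp; the last joint's range is limited). The gripper opens to 85 mm and grips with 20 to 120 N. Pads are 22 mm wide; open, the fingers measure 114 mm over their backs; the gripper's body (76 mm by 85 mm) begins 54 mm behind the grasp point. The pads swing forward as they close: fully open they stand 13 mm farther back than shut.
Start: joints at [-1.374, 0.264, 1.604, -0, 1.274, -0.037], TCP at [0.156, -0.657, 0.245] pointing down, gripper open.
Joint ranges: [-2.63, 2.63], [-0.94, 2.18], [0.31, 2.57], [-1.31, 4.45], [0, 2.66], [-2.55, 2.55]. Speed limits (rad/s): [2.57, 2.57, 3.14, 3.14, 3.14, 3.14].

## Interface

Orientations are given as a rotation vector (axis times angle).
In Python, from workcell import bot gives the robot as it stands.
- The arm moves only by the shell command python3 -m creep 'ROWS' [FORCE]. ROWS is JSON, a list of rows, each an object with "grip": the finger opening in cm, from 0 to 8.54; "dp": the shift along the tool's x, y, z in cm, a list of three; "rotation": the turn, a rotation vector about the tool's x, y, z in rad, a list of three. A call has 1 to 5 rows; each row is the pose to reach, as a shift and turn from the pose commanded when the call began, along the tool's axes at that moment; what a row does not reach only later rows make up. A row lasts 1/12 s, in which the tool goes at most 41.7 mm and 7.16 degrees, less where a joint would pass 70% of its speed; a pose out of reach is approached as far as the arm can. A call with a gripper value outside its range is refused whole. The fingers move at their own pace and stop on an object; FORCE is the grip in N (left out, the last holds). Time passes only in rows, so rows that repeat a pose let the fingers close. It gives the time, the measured TCP pose, the force and the opening at its end, in the units of the state.
- bot.read_state(): the state, without advancing time (a new reading comes with each control period).
- bot.read_camera(name): name is "scene" or "top" or "wrist"; returns (picture, depth): 384x512x3 uint8, red, green, blue; 384x512 float32, m along the optical axis (not along the pixel's ray), 0 where there is no reading.
- bot.get_calibration(name): a dict with "fx", "fy", "cx", "cy" (pixels), "dist" ([k1, k2, p1, p2, k3] as OpenCV has them; the pictures are not rectified), "rvec" (rotation vector, rad) and "tvec" (3), from world to camera coordinates, as OpenCV has them. Camera axes: x right, y down, z forward; pixel columns grow to the right and rows downward; lengths in m; the calibration is good to about 2 mm. A picture is of the moment at which its call begins: read the wrist's pose just before it. get_calibration takes no time and is no camera call; for the wrist camera it gives the pose at the moment of the call.
- bot.finish_job(): hands the job in, once; it reports no verdict.
The state is a dict: "time": time; "q": joint angles; "joint_vel": joint speeds; "joint_torque": joint torques, N m; "tool_pos": TCP position; "tcp_rot": TCP orientation; "wrist_force": force on the tool from outside, world axes, zero at the start; "torque": the same for the moment, N m; "width": opening from 0.0 (shut) to 1.0 (fully open).
Only numpy, scipy, OpenCV 4.12 (cv2) and the standard library are available. Lean on these libraries where they do the work, as an engineer would, in place of code of your own. Each camera call takes 0.05 s, during which the arm holds its last target.

## Task

Pack up the clay cutters: put the loose stacking lid squarely on the open tub of cutters until it is fully home, leaving that tub where it stands. Then take the tub with the four corner feet out of the sloping rack and set it gently, not dropped, upright on that lid with all four feet in the lid's pockets, and let go. Leave the flat-bottomed tub in the rack and everything else on the table where it is.

Things in the scene. Friction and masses are not known exactly. Their poses are not given: they have to be found in the camera images.
- base_tub: Open white tub standing loose on the table, about 0.8 kg with the metal cutters in it: 150 (x) x 120 (y) x 75 mm high, walls 4 mm, flat rim at z = 75 mm. Origin: centre of its underside; x along its long side, z up.
- lid: Loose grey stacking lid lying flat on the table, right way up, about 0.18 kg, 168 (x) x 140 (y) mm. Origin: centre of the skirt's underside; x along its long side, z up. Skirt z = 0 to 12 mm, plate z = 12 to 24 mm. The skirt flares: about 2.5 mm play a side at its top, 6 mm at its lower edge. Fully home, its origin is 63 mm above that of the open tub, long sides parallel, either way round.
- lid_grip (a point): Middle of the top of the stacking lid's grip rib, axes as the lid's. The rib is 70 (x) x 14 (y) mm and stands 16 mm above the plate: z = 24 to 40 mm over the lid's origin.
- lid_pocket (a point): Mouth of the pocket at x = +60, y = +42 mm of the lid. There are four, at x = +-60, y = +-42 mm, square, 21 mm wide, 8 mm deep, sunk in the lid's top; their floors are 16 mm above the lid's origin.
- footed_tub: Tub to be stacked: white, closed, grey lid fixed on, about 0.28 kg, in either rack place, leaning 30 degrees with the slope. Origin: centre of the plane under its feet; z its own up axis (square to the slope in the rack), x along its long side, up the slope. Body 146 (x) x 112 (y) mm, z = 28 to 86 mm; lid 150 x 118 mm, to z = 96 mm. Seated: origin 16 mm above the stacking lid's, long sides parallel.
- tub_foot (a point): Bottom of the footed tub's foot at x = +60, y = +42 mm. Four round feet at x = +-60, y = +-42 mm, 28 mm long, 18 mm across, tapering over the last 10 mm to 12 mm at the bottom. The tub may be stacked either way round (half turn).
- tub_grip (a point): Middle of the top of the footed tub's upright grip rib, axes as the tub's. The rib is 70 (x) x 14 (y) mm and stands 28 mm above the tub's lid: z = 96 to 124 mm over the tub's origin.
- flat_tub: Closed tub of the same make in the other rack place, to be left: no feet, narrower, 146 (x) x 86 (y) mm, lid 150 x 92 mm to z = 82 mm, grip rib 70 x 14 mm to z = 110 mm. Origin: centre of its underside; axes as the footed tub's.
- rack: Fixed plywood rack: board 176 x 300 mm sloping 30 degrees, low edge towards the robot, with 40 mm high stops there; tubs lift out square to the slope. Places 73 mm either side of the middle, 12 mm rail between, 15 mm side rails. Origin: on the table under the board's middle, whose top is 75 mm up; x horizontal, towards the high edge; y along the low edge.
- star_tile: Loose fired clay star, 9 mm thick, 90 mm across, flat on the table; leave. Origin under its centre.
- glaze_jar: Loose white jar with black cap, 64 mm across, 85 mm high, between the open tub and the work board; leave. Origin under its centre.
- cutter: Loose steel ring cutter, 76 mm across, 30 mm high, beyond the open tub; leave. Origin under its centre.
Not all that is in view belongs to the job. Leave any blue or pink look-alike of the base_tub alone.

How it is judged:
By the outcome, as a careful person would: the job done as asked, in the order asked, and still so for the second after the job is handed in, with the robot touching nothing.
It also fails if it takes over 70 s, if anything falls off the work surface, if the arm or the gripper's body presses on something with over 40 N, if the wrist force passes 120 N, or if a joint passes its speed limit or range.

## Working session

There is one attempt and no reset: what is moved stays moved. The work goes in short steps, Python scripts to look and compute and a shell command to move; the robot and the scene stay as the last step left them, time stands still between calls to the robot, and variables do not carry over. Pictures are saved under pics/ and viewed, and the job is handed in when it is done.

```bash
ls; mkdir -p pics; python3 - <<'E'
from workcell import bot
import cv2,numpy as np
s=bot.read_state();print(s)
for n in("scene","top","wrist"):
    c=bot.get_calibration(n);print(n,c)
    p,d=bot.read_camera(n);cv2.imwrite(f"pics/a_{n}.png",p[:,:,::-1]);np.save(f"pics/a_{n}.npy",d);print((d>0).mean(),d[d>0].min(),d.max())
E
```

```text
pics
{'time': 0.0, 'q': array([-1.37391631e+00,  2.64737483e-01,  1.60544325e+00, -4.75349978e-06,
        1.27374019e+00, -3.68989814e-02]), 'joint_vel': array([-7.05771263e-04,  1.91591068e-03,  2.14243999e-03, -2.79520793e-04,
       -1.00228347e-05, -2.03209946e-04]), 'joint_torque': array([-2.01853843e-03, -5.15107334e+01, -3.67309642e+01, -2.52966438e-04,
        1.30410024e-02, -5.08380911e-07]), 'tool_pos': array([ 0.15621841, -0.65590543,  0.2439352 ]), 'tcp_rot': array([ 2.098282  ,  0.2488669 , -2.09868465]), 'wrist_force': array([-0.67711991,  0.35806744, -0.71269156]), 'torque': array([0.01230072, 0.01566945, 0.00074991]), 'width': 0.9954881807007177}
scene {'fx': 355.56250645066655, 'fy': 355.56250645066655, 'cx': 256.5448212645575, 'cy': 192.42466730564306, 'dist': array([-0.02683918,  0.        ,  0.        ,  0.        ,  0.        ]), 'rvec': array([ 1.16788428,  2.58071406, -0.7208405 ]), 'tvec': array([ 0.26430468, -0.23713077,  1.15232192])}
0.9957784016927084 0.5650019 2.8422356
top {'fx': 470.307504216551, 'fy': 470.307504216551, 'cx': 261.1636635282666, 'cy': 200.31556689083465, 'dist': array([-0.14523565,  0.        ,  0.        ,  0.        ,  0.        ]), 'rvec': array([ 2.19586933, -2.18497432,  0.07153954]), 'tvec': array([0.01468135, 0.43910221, 1.33069874])}
0.9961496988932291 0.5377275 2.190913
wrist {'fx': 306.48660785858215, 'fy': 306.48660785858215, 'cx': 249.95077750691343, 'cy': 189.02710723989648, 'dist': array([-0.07034981,  0.        ,  0.        ,  0.        ,  0.        ]), 'rvec': array([-2.27729688,  1.79882885,  0.26736709]), 'tvec': array([-0.67382201, -0.03708939,  0.37962622])}
0.9958852132161459 0.057309967 1.3898777
```

View pics/a_scene.png

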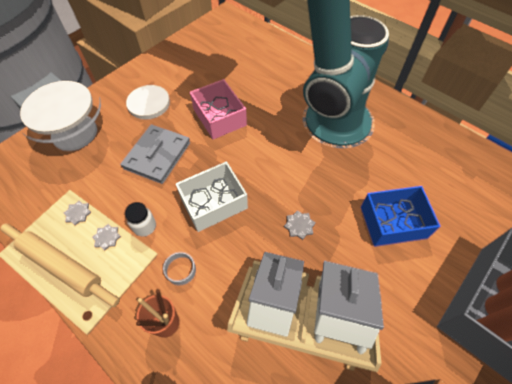

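View pics/a_top.png

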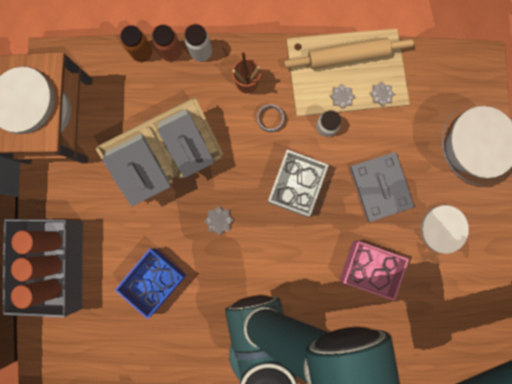

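View pics/a_wrist.png

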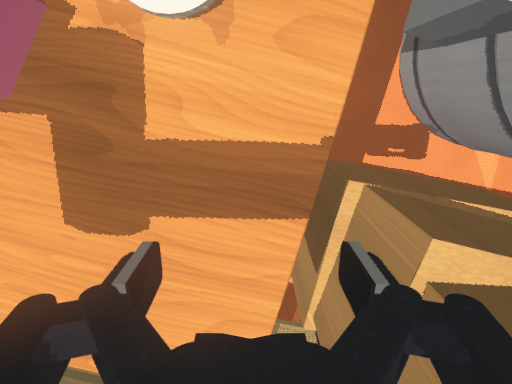

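```bash
cat > h.py <<'E'
import cv2,numpy as np
from workcell import bot
from scipy.spatial.transform import Rotation as R
def cal(n):
    c=bot.get_calibration(n)
    K=np.array([[c['fx'],0,c['cx']],[0,c['fy'],c['cy']],[0,0,1.]])
    Rm=cv2.Rodrigues(np.array(c['rvec']))[0]
    return K,np.array(c['dist']),Rm,np.array(c['tvec'])
def rays(c,uv):
    K,D,Rm,t=c
    n=cv2.undistortPoints(np.asarray(uv,float).reshape(-1,1,2),K,D).reshape(-1,2)
    return np.c_[n,np.ones(len(n))]
def onplane(c,uv,z):
    r=rays(c,uv)@c[2]; o=-c[2].T@c[3]
    return o+r*((z-o[2])/r[:,2])[:,None]
def cloud(c,d):
    h,w=d.shape
    v,u=np.mgrid[:h,:w]
    r=rays(c,np.c_[u.ravel(),v.ravel()])
    P=(r*d.reshape(-1,1)-c[3])@c[2]
    P[d.ravel()<=0]=np.nan
    return P.reshape(h,w,3)
def proj(c,P):
    return cv2.projectPoints(np.asarray(P,float).reshape(-1,1,3),cv2.Rodrigues(c[2])[0],c[3],c[0],c[1])[0].reshape(-1,2)
def rect(P):
    """min area rect in mm of xy points: centre, long, short, long-axis angle deg"""
    (cx,cy),_,_=r=cv2.minAreaRect((P[:,:2]*1000).astype(np.float32))
    b=cv2.boxPoints(r);e1=b[1]-b[0];e2=b[2]-b[1]
    l=e1 if np.hypot(*e1)>np.hypot(*e2) else e2
    return np.array([cx,cy,np.hypot(*l),min(np.hypot(*e1),np.hypot(*e2)),np.degrees(np.arctan2(l[1],l[0]))%180]).round(2)
E
python3 - <<'E'
from h import *
p=cv2.imread('pics/a_top.png');d=np.load('pics/a_top.npy');c=cal('top');W=cloud(c,d)
for nm,(x0,y0,x1,y1) in dict(tub=(262,140,338,222),lid=(340,142,422,230)).items():
    w=W[y0:y1,x0:x1];print(nm,'table z',np.nanpercentile(w[...,2],[5,20,50,80,90,97,99.5]).round(4))
    for lo,hi in((.015,.032),(.033,.05),(.066,.085)):
        m=((w[...,2]>lo)&(w[...,2]<hi)).astype(np.uint8)
        if m.sum()<30: continue
        k=cv2.findContours(m,cv2.RETR_EXTERNAL,cv2.CHAIN_APPROX_NONE)[0];k=max(k,key=cv2.contourArea).reshape(-1,2)
        print(lo,m.sum(),rect(w[k[:,1],k[:,0]]), rect(onplane(c,k+[x0,y0],{.015:.024,.033:.04,.066:.075}[lo])))
a=cv2.resize(p[95:225,85:230],None,fx=4,fy=4)
cv2.imwrite('pics/c1.png',a)
s=cv2.imread('pics/a_scene.png');cv2.imwrite('pics/c2.png',np.hstack([cv2.resize(s[235:375,225:390],None,fx=2.4,fy=2.4),cv2.resize(s[110:250,110:275],None,fx=2.4,fy=2.4)]))
E
```

```text
tub table z [-0.0032 -0.0005  0.0025  0.0072  0.0336  0.0747  0.0788]
0.015 214 [559.21 -86.5   63.08   1.68  69.94] [559.53 -86.73  63.27   3.72  69.98]
0.033 241 [446.34 -72.09  29.14  10.7  167.54] [446.04 -71.68  28.71  10.66 167.54]
0.066 324 [484.46 -84.76 151.24 120.47 160.03] [484.08 -84.5  151.34 120.29 160.04]
lid table z [-0.0031 -0.0005  0.0034  0.0247  0.0268  0.0299  0.0416]
0.015 2607 [ 480.87 -331.44  170.62  141.59   18.1 ] [ 480.53 -330.89  170.33  141.73   18.17]
0.033 129 [ 480.12 -329.36   70.2    16.19   17.91] [ 480.34 -330.48   70.24   16.33   14.85]
```

View pics/c2.png

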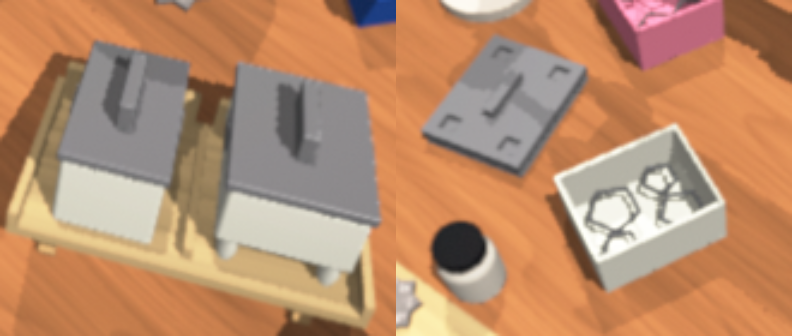

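```bash
cat > tub.py <<'E'
from h import *
def fit(nm,d,box,bodyH=.096,ribH=.124,verbose=True):
    c=cal(nm);W=cloud(c,d);x0,y0,x1,y1=box;w=W[y0:y1,x0:x1]
    P=w.reshape(-1,3)
    rng=np.random.default_rng(0);ok=np.isfinite(P[:,2])&(P[:,2]>.10);Q=P[ok];best=0
    for _ in range(600):
        a,b,e=Q[rng.choice(len(Q),3,False)];n=np.cross(b-a,e-a);l=np.linalg.norm(n)
        if l<1e-5: continue
        n/=l;n*=np.sign(n[2]);
        if not .8<n[2]<.93: continue
        k=abs((Q-a)@n)<.003
        if k.sum()>best:best=k.sum();K=k
    m=Q[K].mean(0);n=np.linalg.svd(Q[K]-m)[2][2];n*=np.sign(n[2])
    return w,m,n
def uphill(n):
    # in-plane up direction and side
    u=np.array([0,0,1.])-n*n[2];u/=np.linalg.norm(u);return u,np.cross(n,u)
E
python3 - <<'E'
from tub import *
for nm,bf,bn in(('top',(95,125,170,210),(158,100,222,180)),('scene',(312,255,390,350),(245,245,308,335))):
  d=np.load(f'pics/a_{nm}.npy');c=cal(nm)
  for who,b in(('foot',bf),('flat',bn)):
    w,m,n=fit(nm,d,b);u,v=uphill(n)
    h=(w-m)@n
    M=(abs(h)<.004).astype(np.uint8)
    M2=cv2.morphologyEx(M,cv2.MORPH_OPEN,np.ones((3,3)))
    k=max(cv2.findContours(M2,cv2.RETR_EXTERNAL,cv2.CHAIN_APPROX_NONE)[0],key=cv2.contourArea).reshape(-1,2)
    q=w[k[:,1],k[:,0]]-m
    r=rect(np.c_[q@u,q@v])
    C=m+u*r[0]/1e3+v*r[1]/1e3
    rib=w[(h>.022)&(h<.034)&(np.linalg.norm(w-C,axis=2)<.06)]
    rr=rect(np.c_[(rib-C)@u,(rib-C)@v])
    print(nm,who,'lidC',C.round(4),'n',n.round(4),'tilt',np.degrees(np.arccos(n[2])).round(2),'yaw up',np.degrees(np.arctan2(u[1],u[0])).round(2),r,'rib',len(rib),rr, (((rib-m)@n).mean()).round(4))
E
```

```text
top foot lidC [0.4979 0.3392 0.1584] n [-0.4449 -0.2237  0.8672] tilt 29.87 yaw up 26.69 [ -4.24  -0.19 150.87 120.13 179.2 ] rib 161 [ 2.01 -0.08 72.77 15.43  1.05] 0.0275
top flat lidC [0.5705 0.2139 0.1463] n [-0.4473 -0.2198  0.867 ] tilt 29.89 yaw up 26.17 [ -1.86   1.99 149.75  93.76   1.05] rib 148 [ 1.72 -1.02 71.76 14.24  1.32] 0.028
scene foot lidC [0.5004 0.3396 0.1576] n [-0.4484 -0.2331  0.8629] tilt 30.36 yaw up 27.46 [-11.74   0.79 152.64 117.77 179.55] rib 188 [  1.44   0.82  70.68  14.11 179.35] 0.0272
scene flat lidC [0.5734 0.213  0.1457] n [-0.4444 -0.2229  0.8677] tilt 29.81 yaw up 26.64 [-10.77  -0.73 151.92  92.17   0.36] rib 170 [-6.3000e-01 -3.0000e-02  7.1210e+01  1.4060e+01  1.7983e+02] 0.0277
```

```bash
cat >> h.py <<'E'
def frame(xdir,jaw):
    x=np.array(xdir,float);x/=np.linalg.norm(x);y=np.array(jaw,float);y-=x*(x@y);y/=np.linalg.norm(y)
    return np.c_[x,y,np.cross(x,y)]
def plan(pos,Rt,half=None):
    """rows units from current pose to target"""
    s=bot.read_state();R0=R.from_rotvec(s['tcp_rot']).as_matrix();p0=s['tool_pos']
    out=[]
    for hh in(0,1):
        Rg=Rt@R.from_rotvec([np.pi*hh,0,0]).as_matrix()
        rv=R.from_matrix(R0.T@Rg).as_rotvec()
        out.append((np.linalg.norm(rv),hh,rv))
    o=min(out) if half is None else out[half]
    dp=R0.T@(np.array(pos)-p0)*100
    print('t %.2f pos'%s['time'],p0.round(4),'axes x',R0[:,0].round(3),'y',R0[:,1].round(3),'q',s['q'].round(2),'w %.3f'%s['width'],'F',s['wrist_force'].round(1),'T',s['torque'].round(2))
    print('dp cm',dp.round(2),'rot',o[2].round(3),'half',o[1],'rows %.1f / %.1f'%(np.linalg.norm(dp)/4.17,np.degrees(o[0])/7.16))
def yaw(deg): 
    a=np.radians(deg);return np.array([np.cos(a),np.sin(a),0])
DOWN=[0,0,-1]
E
python3 - <<'E'
from h import *
W=cloud(cal('top'),np.load('pics/a_top.npy'))
for u,v in((480,145),(445,229),(330,122),(137,168)): print((u,v),W[v,u].round(3))
plan([.4803,-.3305,.12],frame(DOWN,yaw(18.1+90)))
E
```

```text
(480, 145) [ 0.586 -0.581  0.129]
(445, 229) [ 0.358 -0.515  0.027]
(330, 122) [ 0.651 -0.171  0.089]
(137, 168) [0.511 0.336 0.168]
t 0.15 pos [ 0.1563 -0.6561  0.2442] axes x [-0.     0.002 -1.   ] y [ 0.232 -0.973 -0.002] q [-1.37  0.26  1.61  0.    1.27 -0.04] w 0.995 F [-0.4 -0.3  0.3] T [ 0.    0.03 -0.03]
dp cm [ 12.47 -24.15 -39.06] rot [-0.082 -0.     0.002] half 1 rows 11.4 / 0.7
```

```bash
python3 -m creep '[{"grip":8.5,"dp":[1,-4,-6.5],"rotation":[-0.08,0,0]},{"grip":8.5,"dp":[2,-6,-9.7],"rotation":[-0.08,0,0]},{"grip":8.5,"dp":[3,-8,-12.9],"rotation":[-0.08,0,0]},{"grip":8.5,"dp":[4,-10,-16.1],"rotation":[-0.08,0,0]},{"grip":8.5,"dp":[4,-12,-19.4],"rotation":[-0.08,0,0]}]'
python3 -c "
from h import *
plan([.4803,-.3305,.12],frame(DOWN,yaw(18.1+90)))"
```

```text
time: 0.57
tool_pos: [0.3009, -0.5093, 0.2057]
tcp_rot: [2.053, 0.327, -2.055]
wrist_force: [0.8, 0.1, -0.7]
width: 0.997
t 0.57 pos [ 0.3009 -0.5093  0.2057] axes x [-0.001  0.002 -1.   ] y [ 0.308 -0.951 -0.003] q [-1.08  0.14  1.83  0.    1.18  0.18] w 0.997 F [ 0.8  0.1 -0.7] T [0.02 0.03 0.01]
dp cm [  8.59 -11.47 -22.58] rot [-0.003  0.     0.003] half 1 rows 6.4 / 0.0
```

```bash
python3 -m creep '[{"grip":8.5,"dp":[1,-2,-3.5],"rotation":[0,0,0]},{"grip":8.5,"dp":[2,-3.5,-6.9],"rotation":[0,0,0]},{"grip":8.5,"dp":[3,-5,-10],"rotation":[0,0,0]},{"grip":8.5,"dp":[4,-7,-13.3],"rotation":[0,0,0]},{"grip":8.5,"dp":[5,-8.7,-16.5],"rotation":[0,0,0]}]'
python3 -m creep '[{"grip":6,"dp":[1,-1.5,-3],"rotation":[0,0,0]},{"grip":6,"dp":[2.5,-2.77,-6.08],"rotation":[0,0,0]},{"grip":6,"dp":[2.5,-2.77,-6.08],"rotation":[0,0,0]},{"grip":6,"dp":[2.5,-2.77,-6.08],"rotation":[0,0,0]}]'
python3 - <<'E'
from h import *
plan([.4803,-.3305,.041],frame(DOWN,yaw(18.1+90)))
c=cal('wrist')
p,d=bot.read_camera('wrist');cv2.imwrite('pics/b_w.png',p[:,:,::-1]);np.save('pics/b_w.npy',d)
W=cloud(c,d);z=W[...,2]
for lo,hi,zz in((.015,.032,.024),(.035,.048,.04)):
    m=((z>lo)&(z<hi)).astype(np.uint8);m[290:]=0
    m=cv2.morphologyEx(m,cv2.MORPH_OPEN,np.ones((3,3)))
    k=max(cv2.findContours(m,cv2.RETR_EXTERNAL,cv2.CHAIN_APPROX_NONE)[0],key=cv2.contourArea).reshape(-1,2)
    print(m.sum(),np.median(z[m>0]),rect(W[k[:,1],k[:,0]]),k.min(0),k.max(0))
E
```

```text
time: 0.98
tool_pos: [0.4315, -0.376, 0.157]
tcp_rot: [2.052, 0.325, -2.052]
wrist_force: [0.4, -0.1, -0.1]
width: 0.996
time: 1.32
tool_pos: [0.4801, -0.3308, 0.1312]
tcp_rot: [2.048, 0.33, -2.053]
wrist_force: [-0.9, -0.9, -0.6]
width: 0.701
t 1.32 pos [ 0.4801 -0.3308  0.1312] axes x [-0.003  0.002 -1.   ] y [ 0.312 -0.95  -0.002] q [-0.65  0.19  1.91 -0.    1.04  0.61] w 0.701 F [-0.9 -0.9 -0.6] T [0.03 0.02 0.03]
dp cm [ 9.02  0.   -0.04] rot [0.001 0.002 0.002] half 1 rows 2.2 / 0.0
32591 0.023898651094074554 [ 482.44 -332.08  168.75  138.73   18.16] [160  80] [346 279]
2971 0.040018819653808095 [ 482.87 -331.5    69.32   14.03   18.01] [243 149] [262 236]
```

View pics/b_w.png

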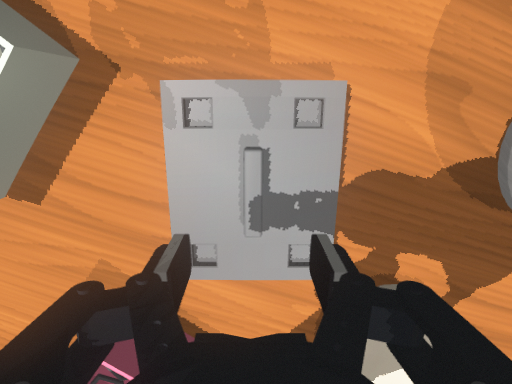

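```bash
python3 -m creep '[{"grip":3,"dp":[2.5,0.08,-0.15],"rotation":[0,0,0]},{"grip":3,"dp":[5,0.08,-0.15],"rotation":[0,0,0]},{"grip":3,"dp":[7,0.08,-0.15],"rotation":[0,0,0]},{"grip":3,"dp":[7,0.08,-0.15],"rotation":[0,0,0]},{"grip":3,"dp":[7,0.08,-0.15],"rotation":[0,0,0]}]' 40
python3 - <<'E'
from h import *
plan([.4815,-.3312,.041],frame(DOWN,yaw(18.1+90)))
c=cal('wrist')
p,d=bot.read_camera('wrist');cv2.imwrite('pics/b_w2.png',p[:,:,::-1])
E
```

```text
time: 1.78
tool_pos: [0.48, -0.3336, 0.0621]
tcp_rot: [2.052, 0.325, -2.056]
wrist_force: [0.4, -0.2, -0.1]
width: 0.346
t 1.78 pos [ 0.48   -0.3336  0.0621] axes x [-0.002  0.001 -1.   ] y [ 0.307 -0.952 -0.002] q [-0.65  0.27  1.96 -0.    0.91  0.61] w 0.346 F [ 0.4 -0.2 -0.1] T [ 0.02 -0.04 -0.  ]
dp cm [ 2.11 -0.18 -0.22] rot [-0.004  0.002  0.002] half 1 rows 0.5 / 0.0
```

View pics/b_w2.png

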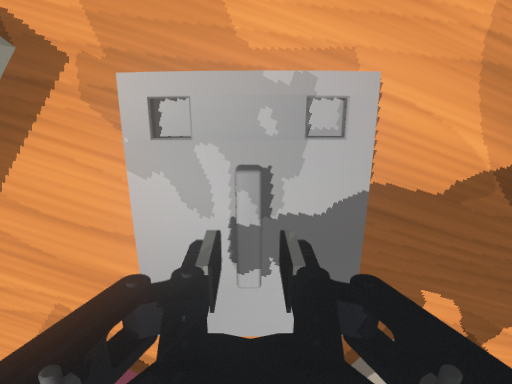

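```bash
python3 -m creep '[{"grip":3,"dp":[0,0,0],"rotation":[0,0,0]},{"grip":3,"dp":[0,0,0],"rotation":[0,0,0]}]'
python3 - <<'E'
from h import *
plan([.4815,-.3312,.041],frame(DOWN,yaw(18.1+90)))
E
```

```text
time: 2.0
tool_pos: [0.4827, -0.3345, 0.0649]
tcp_rot: [2.054, 0.321, -2.049]
wrist_force: [0.6, -0.2, -0.1]
width: 0.347
t 2.00 pos [ 0.4827 -0.3345  0.0649] axes x [ 0.003 -0.002 -1.   ] y [ 0.308 -0.951  0.003] q [-0.65  0.27  1.95 -0.    0.91  0.61] w 0.347 F [ 0.6 -0.2 -0.1] T [-0.05  0.01  0.01]
dp cm [ 2.39 -0.36  0.02] rot [-0.003 -0.002 -0.003] half 1 rows 0.6 / 0.0
```

```bash
python3 - <<'E'
from h import *
for i in range(5):
    s=bot.read_state();print(s['time'],s['tool_pos'].round(4),s['q'].round(4),s['tcp_rot'].round(3),s['joint_vel'].round(3)[:3]);c=cal('wrist');print('  cam',(-c[2].T@c[3]).round(4));bot.read_camera('wrist')
E
```

```text
2.0 [ 0.4827 -0.3345  0.0649] [-6.4830e-01  2.7220e-01  1.9544e+00 -1.0000e-04  9.1130e-01  6.0940e-01] [ 2.054  0.321 -2.049] [ 0.006 -0.     0.004]
  cam [ 0.5522 -0.3117  0.1935]
2.05 [ 0.4827 -0.3342  0.0647] [-6.4810e-01  2.7230e-01  1.9547e+00 -1.0000e-04  9.1120e-01  6.0940e-01] [ 2.054  0.321 -2.049] [0.006 0.002 0.006]
  cam [ 0.5522 -0.3115  0.1933]
2.1 [ 0.4825 -0.334   0.0644] [-0.6479  0.2725  1.9551 -0.      0.9111  0.6094] [ 2.053  0.322 -2.049] [0.005 0.005 0.006]
  cam [ 0.5521 -0.3112  0.193 ]
2.15 [ 0.4824 -0.3337  0.0641] [-0.6477  0.2728  1.9554 -0.      0.911   0.6094] [ 2.053  0.323 -2.05 ] [0.001 0.007 0.007]
  cam [ 0.552  -0.311   0.1927]
2.2 [ 0.4822 -0.3335  0.0637] [-0.6475  0.2731  1.9558 -0.      0.911   0.6095] [ 2.053  0.323 -2.05 ] [0.002 0.005 0.006]
  cam [ 0.5519 -0.3108  0.1923]
```

```bash
python3 -m creep '[{"grip":3,"dp":[0,0,0],"rotation":[0,0,0]},{"grip":3,"dp":[0,0,0],"rotation":[0,0,0]},{"grip":3,"dp":[0,0,0],"rotation":[0,0,0]}]'
python3 - <<'E'
from h import *
for i in range(8):
    s=bot.read_state();print(s['time'],s['tool_pos'].round(4));bot.read_camera('wrist')
E
```

```text
time: 2.5
tool_pos: [0.4817, -0.3329, 0.0627]
tcp_rot: [2.052, 0.325, -2.052]
wrist_force: [-0.5, -0.3, -0.1]
width: 0.352
2.5 [ 0.4817 -0.3329  0.0627]
2.55 [ 0.4817 -0.333   0.0626]
2.6 [ 0.4817 -0.333   0.0626]
2.65 [ 0.4816 -0.333   0.0626]
2.7 [ 0.4817 -0.333   0.0626]
2.75 [ 0.4817 -0.333   0.0626]
2.8 [ 0.4816 -0.333   0.0626]
2.85 [ 0.4817 -0.3331  0.0626]
```

```bash
python3 -m creep '[{"grip":3,"dp":[0.7,-0.15,0],"rotation":[0,0,0]},{"grip":3,"dp":[1.4,-0.15,-0],"rotation":[0,0,0]},{"grip":3,"dp":[2.1,-0.15,-0],"rotation":[0,0,0]},{"grip":3,"dp":[2.1,-0.15,-0],"rotation":[0,0,0]},{"grip":3,"dp":[2.1,-0.15,0],"rotation":[0,0,0]}]' 40
python3 -m creep '[{"grip":3,"dp":[0,0,0],"rotation":[0,0,0]},{"grip":3,"dp":[0,0,0],"rotation":[0,0,0]},{"grip":3,"dp":[0,0,0],"rotation":[0,0,0]},{"grip":3,"dp":[0,0,0],"rotation":[0,0,0]},{"grip":3,"dp":[0,0,0],"rotation":[0,0,0]}]'
```

```text
time: 3.32
tool_pos: [0.4804, -0.331, 0.0404]
tcp_rot: [2.051, 0.327, -2.055]
wrist_force: [0.7, -0.0, -1.1]
width: 0.349
time: 3.73
tool_pos: [0.4814, -0.3318, 0.042]
tcp_rot: [2.052, 0.324, -2.051]
wrist_force: [-0.1, -0.7, 0.1]
width: 0.35
```

Now close on the rib.

```bash
python3 -m creep '[{"grip":2,"dp":[0,0,0],"rotation":[0,0,0]},{"grip":0.5,"dp":[0,0,0],"rotation":[0,0,0]},{"grip":0.5,"dp":[0,0,0],"rotation":[0,0,0]},{"grip":0.5,"dp":[0,0,0],"rotation":[0,0,0]},{"grip":0.5,"dp":[0,0,0],"rotation":[0,0,0]}]' 60
python3 -m creep '[{"grip":0.5,"dp":[0,0,0],"rotation":[0,0,0]},{"grip":0.5,"dp":[0,0,0],"rotation":[0,0,0]},{"grip":0.5,"dp":[0,0,0],"rotation":[0,0,0]}]' 60
```

```text
time: 4.15
tool_pos: [0.4814, -0.3317, 0.0421]
tcp_rot: [2.052, 0.324, -2.052]
wrist_force: [-0.9, 0.6, 4.1]
width: 0.148
time: 4.4
tool_pos: [0.4814, -0.3318, 0.0421]
tcp_rot: [2.052, 0.324, -2.052]
wrist_force: [-1.3, 0.9, 4.3]
width: 0.14
```

```bash
python3 -m creep '[{"grip":0.5,"dp":[-1,0,0],"rotation":[0,0,0]},{"grip":0.5,"dp":[-4,0,0],"rotation":[0,0,0]},{"grip":0.5,"dp":[-8,0,0],"rotation":[0,0,0]},{"grip":0.5,"dp":[-12,0,0],"rotation":[0,0,0]},{"grip":0.5,"dp":[-13.8,0,0],"rotation":[0,0,0]}]' 60
python3 -m creep '[{"grip":0.5,"dp":[0,0,0],"rotation":[0,0,0]},{"grip":0.5,"dp":[0,0,0],"rotation":[0,0,0]},{"grip":0.5,"dp":[0,0,0],"rotation":[0,0,0]}]' 60
python3 - <<'E'
from h import *
plan([.4843,-.0848,.175],frame(DOWN,yaw(160+90)))
c=cal('wrist');p,d=bot.read_camera('wrist');cv2.imwrite('pics/c_w.png',p[:,:,::-1]);np.save('pics/c_w.npy',d)
W=cloud(c,d);z=W[...,2];print(np.nanmedian(z[100:120,230:270]))
E
```

```text
time: 4.82
tool_pos: [0.4831, -0.333, 0.1851]
tcp_rot: [2.055, 0.319, -2.045]
wrist_force: [1.1, -0.5, -1.5]
width: 0.143
time: 5.07
tool_pos: [0.4799, -0.3307, 0.1777]
tcp_rot: [2.051, 0.327, -2.056]
wrist_force: [0.2, -0.6, -2.2]
width: 0.143
t 5.07 pos [ 0.4799 -0.3307  0.1777] axes x [-0.003  0.002 -1.   ] y [ 0.309 -0.951 -0.003] q [-0.65  0.15  1.87 -0.    1.13  0.61] w 0.143 F [ 0.2 -0.6 -2.2] T [-0.02 -0.01  0.01]
dp cm [  0.32 -23.25  -8.01] rot [0.663 0.003 0.002] half 0 rows 5.9 / 5.3
0.15944081945232724
```

View pics/c_w.png

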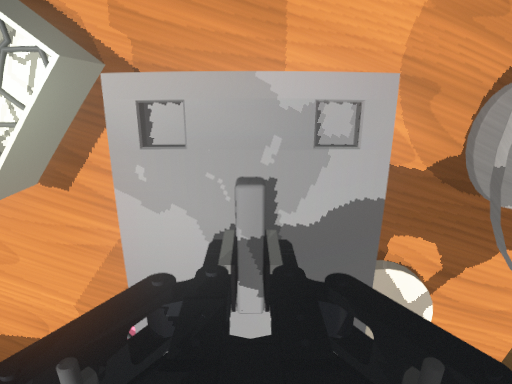

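```bash
python3 -m creep '[{"grip":0.5,"dp":[0,-3.5,-1.2],"rotation":[0.11,0,0]},{"grip":0.5,"dp":[0,-7,-2.4],"rotation":[0.22,0,0]},{"grip":0.5,"dp":[0,-10.5,-3.6],"rotation":[0.33,0,0]},{"grip":0.5,"dp":[0,-14,-4.8],"rotation":[0.44,0,0]},{"grip":0.5,"dp":[0,-17.5,-6],"rotation":[0.55,0,0]}]' 60
python3 -c "
from h import *
plan([.4843,-.0848,.175],frame(DOWN,yaw(160+90)))"
```

```text
time: 5.53
tool_pos: [0.4821, -0.1446, 0.1767]
tcp_rot: [-2.087, 0.254, 2.097]
wrist_force: [0.5, 0.5, -2.4]
width: 0.143
t 5.53 pos [ 0.4821 -0.1446  0.1767] axes x [-0.005  0.002 -1.   ] y [-0.24  -0.971 -0.001] q [-0.34 -0.    2.04  0.    1.11  1.47] w 0.143 F [ 0.5  0.5 -2.4] T [ 0.03 -0.06  0.06]
dp cm [ 0.18 -5.86  1.23] rot [0.107 0.005 0.   ] half 0 rows 1.4 / 0.9
```

```bash
python3 -m creep '[{"grip":0.5,"dp":[0,-3,0.6],"rotation":[0.06,0,0]},{"grip":0.5,"dp":[0.1,-5.86,1.23],"rotation":[0.107,0.005,0]},{"grip":0.5,"dp":[0.1,-5.86,1.23],"rotation":[0.107,0.005,0]},{"grip":0.5,"dp":[0.1,-5.86,1.23],"rotation":[0.107,0.005,0]},{"grip":0.5,"dp":[0.1,-5.86,1.23],"rotation":[0.107,0.005,0]}]' 60
python3 -m creep '[{"grip":0.5,"dp":[0,0,0],"rotation":[0,0,0]},{"grip":0.5,"dp":[0,0,0],"rotation":[0,0,0]},{"grip":0.5,"dp":[0,0,0],"rotation":[0,0,0]},{"grip":0.5,"dp":[0,0,0],"rotation":[0,0,0]},{"grip":0.5,"dp":[0,0,0],"rotation":[0,0,0]}]' 60
python3 -c "
from h import *
for n in('top','scene','wrist'):
    plan([.4843,-.0848,.175],frame(DOWN,yaw(160+90)))
    p,d=bot.read_camera(n);cv2.imwrite(f'pics/d_{n}.png',p[:,:,::-1]);np.save(f'pics/d_{n}.npy',d)
t=cv2.imread('pics/d_top.png')[120:250,230:360];s=cv2.imread('pics/d_scene.png')[80:240,130:290]
cv2.imwrite('pics/d.png',np.hstack([cv2.resize(t,(400,400)),cv2.resize(s,(400,400))]))"
```

```text
time: 5.95
tool_pos: [0.4849, -0.0868, 0.1769]
tcp_rot: [-2.038, 0.352, 2.034]
wrist_force: [-0.7, 0.3, -2.2]
width: 0.141
time: 6.37
tool_pos: [0.4861, -0.0874, 0.1787]
tcp_rot: [-2.04, 0.354, 2.029]
wrist_force: [-0.2, -0.6, -3.3]
width: 0.14
t 6.37 pos [ 0.4861 -0.0874  0.1787] axes x [ 0.005 -0.001 -1.   ] y [-0.337 -0.941 -0.   ] q [-0.23 -0.03  2.06 -0.    1.11  1.69] w 0.140 F [-0.2 -0.6 -3.3] T [-0.03 -0.01 -0.03]
dp cm [ 0.37 -0.19  0.26] rot [ 0.005 -0.005  0.   ] half 0 rows 0.1 / 0.1
t 6.42 pos [ 0.4861 -0.0873  0.1788] axes x [ 0.005 -0.001 -1.   ] y [-0.337 -0.941 -0.   ] q [-0.23 -0.03  2.06 -0.    1.11  1.69] w 0.143 F [ 0.4 -0.  -2.4] T [0.01 0.02 0.05]
dp cm [ 0.37 -0.18  0.25] rot [ 0.005 -0.005  0.   ] half 0 rows 0.1 / 0.1
t 6.47 pos [ 0.486  -0.0872  0.1787] axes x [ 0.005 -0.001 -1.   ] y [-0.337 -0.941 -0.   ] q [-0.23 -0.03  2.06 -0.    1.11  1.69] w 0.142 F [-0.4  1.3 -1.5] T [ 0.   -0.01  0.04]
dp cm [ 0.37 -0.16  0.25] rot [ 0.005 -0.005  0.   ] half 0 rows 0.1 / 0.1
```

View pics/d.png

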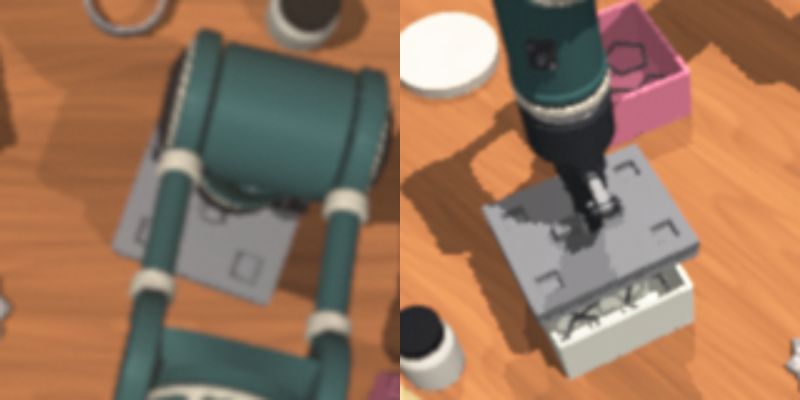

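View pics/d_wrist.png

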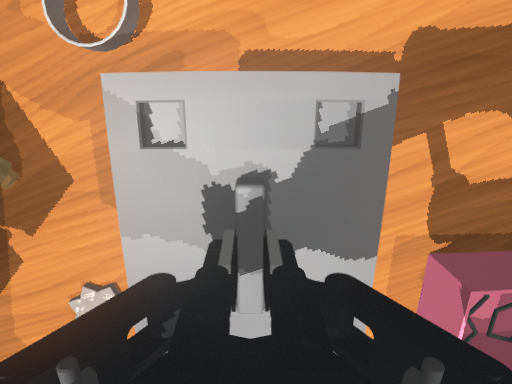

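```bash
python3 - <<'E'
from h import *
c=cal('scene')
def comp(W,lo,hi,box,seed=None,op=2):
    z=W[...,2];m=((z>lo)&(z<hi)).astype(np.uint8);b=np.zeros_like(m);x0,y0,x1,y1=box;b[y0:y1,x0:x1]=1;m*=b
    k=max(cv2.findContours(m,cv2.RETR_EXTERNAL,cv2.CHAIN_APPROX_NONE)[0],key=cv2.contourArea).reshape(-1,2)
    return k,m
W=cloud(c,np.load('pics/a_scene.npy'));k,m=comp(W,.068,.082,(170,155,255,235))
print('tub scene',rect(W[k[:,1],k[:,0]]),rect(onplane(c,k,.075)))
k,m=comp(W,.017,.031,(115,115,195,190));print('lid0 scene',rect(W[k[:,1],k[:,0]]),rect(onplane(c,k,.024)))
W=cloud(c,np.load('pics/d_scene.npy'));
k,m=comp(W,.148,.174,(155,130,272,215))
P=W[m>0];A=np.c_[P[:,:2]-P[:,:2].mean(0),np.ones(len(P))];print('plane',np.linalg.lstsq(A,P[:,2],rcond=None)[0].round(4))
print('lid hand scene',rect(W[k[:,1],k[:,0]]),rect(onplane(c,k,.161)))
cw=cal('wrist');W=cloud(cw,np.load('pics/d_wrist.npy'))
k,m=comp(W,.150,.175,(60,40,440,270));P=W[m>0];A=np.c_[P[:,:2]-P[:,:2].mean(0),np.ones(len(P))];print('plane wrist',np.linalg.lstsq(A,P[:,2],rcond=None)[0].round(4));print(rect(W[k[:,1],k[:,0]]))
E
```

```text
tub scene [486.71 -83.91 150.26 122.82 160.05] [487.69 -81.87 150.34 124.41 159.97]
lid0 scene [ 482.19 -332.31  172.22  141.75   17.94] [ 483.78 -329.65  172.14  143.8    18.04]
plane [ 0.0034 -0.0087  0.1595]
lid hand scene [486.98 -87.65 169.31 140.95 160.14] [488.99 -84.43 168.77 145.15 160.07]
plane wrist [-0.0092  0.0056  0.1604]
[518.25 -98.75 139.21 102.66  70.25]
```

```bash
python3 -m creep '[{"grip":0.5,"dp":[1.2,-0.3,0.19],"rotation":[0,-0.005,0]},{"grip":0.5,"dp":[2.4,-0.3,0.19],"rotation":[0,-0.005,0]},{"grip":0.5,"dp":[3.6,-0.3,0.19],"rotation":[0,-0.005,0]},{"grip":0.5,"dp":[4.8,-0.3,0.19],"rotation":[0,-0.005,0]},{"grip":0.5,"dp":[5.4,-0.3,0.19],"rotation":[0,-0.005,0]}]' 60
python3 -m creep '[{"grip":0.5,"dp":[0,0,0],"rotation":[0,0,0]},{"grip":0.5,"dp":[0,0,0],"rotation":[0,0,0]},{"grip":0.5,"dp":[0,0,0],"rotation":[0,0,0]},{"grip":0.5,"dp":[0,0,0],"rotation":[0,0,0]},{"grip":0.5,"dp":[0,0,0],"rotation":[0,0,0]}]' 60
python3 -m creep '[{"grip":0.5,"dp":[0,0,0],"rotation":[0,0,0]},{"grip":0.5,"dp":[0,0,0],"rotation":[0,0,0]},{"grip":0.5,"dp":[0,0,0],"rotation":[0,0,0]},{"grip":0.5,"dp":[0,0,0],"rotation":[0,0,0]},{"grip":0.5,"dp":[0,0,0],"rotation":[0,0,0]}]' 60
python3 -c "
from h import *
for n in('top','scene'):
    plan([.4852,-.0838,.105],frame(DOWN,yaw(160+90)))
    p,d=bot.read_camera(n);cv2.imwrite(f'pics/e_{n}.png',p[:,:,::-1]);np.save(f'pics/e_{n}.npy',d)
s=cv2.imread('pics/e_scene.png')[110:250,130:290]
cv2.imwrite('pics/e.png',cv2.resize(s,(800,600)))"
```

```text
time: 6.93
tool_pos: [0.4836, -0.0829, 0.1215]
tcp_rot: [-2.03, 0.352, 2.04]
wrist_force: [-0.1, 0.8, -2.4]
width: 0.14
time: 7.35
tool_pos: [0.4862, -0.0836, 0.1255]
tcp_rot: [-2.037, 0.353, 2.033]
wrist_force: [0.3, -0.2, -2.8]
width: 0.142
time: 7.77
tool_pos: [0.4855, -0.0835, 0.1248]
tcp_rot: [-2.035, 0.352, 2.035]
wrist_force: [-0.2, -0.6, -2.1]
width: 0.143
t 7.77 pos [ 0.4855 -0.0835  0.1248] axes x [ 0.  0. -1.] y [-0.337 -0.942 -0.   ] q [-0.22  0.03  2.11  0.    1.    1.69] w 0.143 F [-0.2 -0.6 -2.1] T [ 0.02 -0.01  0.02]
dp cm [1.98 0.04 0.02] rot [ 0.006 -0.     0.   ] half 0 rows 0.5 / 0.0
t 7.82 pos [ 0.4855 -0.0834  0.1247] axes x [ 0.  0. -1.] y [-0.337 -0.942 -0.   ] q [-0.22  0.03  2.11  0.    1.    1.69] w 0.142 F [ 0.6 -0.9 -2. ] T [-0.   -0.03 -0.04]
dp cm [1.97 0.04 0.02] rot [ 0.006 -0.     0.   ] half 0 rows 0.5 / 0.0
```

View pics/e.png

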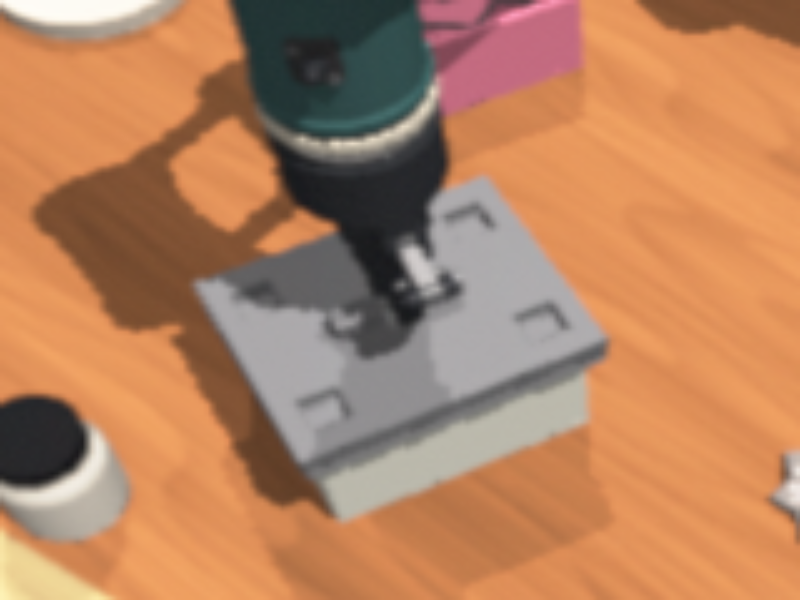

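```bash
python3 -m creep '[{"grip":0.5,"dp":[0.3,0.04,0.02],"rotation":[0.004,0,0]},{"grip":0.5,"dp":[0.6,0.04,0.02],"rotation":[0.004,0,0]},{"grip":0.5,"dp":[0.8,0.04,0.02],"rotation":[0.004,0,0]},{"grip":0.5,"dp":[1.0,0.04,0.02],"rotation":[0.004,0,0]},{"grip":0.5,"dp":[1.2,0.04,0.02],"rotation":[0.004,0,0]}]' 60
python3 -m creep '[{"grip":0.5,"dp":[0,0,0],"rotation":[0,0,0]},{"grip":0.5,"dp":[0.2,0,0],"rotation":[0,0,0]},{"grip":0.5,"dp":[0.2,0,0],"rotation":[0,0,0]},{"grip":0.5,"dp":[0.3,0,0],"rotation":[0,0,0]},{"grip":0.5,"dp":[0.3,0,0],"rotation":[0,0,0]}]' 60
python3 -m creep '[{"grip":0.5,"dp":[0.1,0,0],"rotation":[0,0,0]},{"grip":0.5,"dp":[0.2,0,0],"rotation":[0,0,0]},{"grip":0.5,"dp":[0.3,0,0],"rotation":[0,0,0]},{"grip":0.5,"dp":[0.3,0,0],"rotation":[0,0,0]},{"grip":0.5,"dp":[0.3,0,0],"rotation":[0,0,0]}]' 60
```

```text
time: 8.28
tool_pos: [0.485, -0.0837, 0.1123]
tcp_rot: [-2.032, 0.356, 2.033]
wrist_force: [-0.2, 0.2, -2.0]
width: 0.141
time: 8.7
tool_pos: [0.4852, -0.0837, 0.1096]
tcp_rot: [-2.033, 0.356, 2.033]
wrist_force: [-0.9, -0.6, -3.1]
width: 0.146
time: 9.12
tool_pos: [0.4851, -0.0837, 0.1066]
tcp_rot: [-2.032, 0.356, 2.033]
wrist_force: [1.0, 0.8, -2.2]
width: 0.146
```

No contact forces, and the skirt is already 10 mm down over the rim. Continue down to contact.

```bash
python3 -m creep '[{"grip":0.5,"dp":[0.1,0,0],"rotation":[0,0,0]},{"grip":0.5,"dp":[0.15,0,0],"rotation":[0,0,0]},{"grip":0.5,"dp":[0.2,0,0],"rotation":[0,0,0]},{"grip":0.5,"dp":[0.2,0,0],"rotation":[0,0,0]},{"grip":0.5,"dp":[0.2,0,0],"rotation":[0,0,0]}]' 60
python3 -m creep '[{"grip":0.5,"dp":[0.05,0,0],"rotation":[0,0,0]},{"grip":0.5,"dp":[0.1,0,0],"rotation":[0,0,0]},{"grip":0.5,"dp":[0.1,0,0],"rotation":[0,0,0]},{"grip":0.5,"dp":[0.1,0,0],"rotation":[0,0,0]}]' 60
```

```text
time: 9.53
tool_pos: [0.4852, -0.0837, 0.1049]
tcp_rot: [-2.033, 0.356, 2.033]
wrist_force: [-1.6, -1.0, 0.9]
width: 0.14
time: 9.87
tool_pos: [0.4852, -0.0837, 0.1049]
tcp_rot: [-2.032, 0.356, 2.033]
wrist_force: [-5.2, 1.1, 7.7]
width: 0.142
```

```bash
python3 -m creep '[{"grip":2,"dp":[-0.15,0,0],"rotation":[0,0,0]},{"grip":4,"dp":[-0.15,0,0],"rotation":[0,0,0]},{"grip":4,"dp":[-0.15,0,0],"rotation":[0,0,0]},{"grip":4,"dp":[-0.15,0,0],"rotation":[0,0,0]},{"grip":4,"dp":[-1,0,0],"rotation":[0,0,0]}]' 60
python3 -m creep '[{"grip":4,"dp":[-4,0,0],"rotation":[0,0,0]},{"grip":4,"dp":[-8,0,0],"rotation":[0,0,0]},{"grip":4,"dp":[-12,0,0],"rotation":[0,0,0]},{"grip":4,"dp":[-14,0,0],"rotation":[0,0,0]},{"grip":4,"dp":[-14,0,0],"rotation":[0,0,0]}]' 60
python3 - <<'E'
from h import *
def comp(W,lo,hi,box):
    z=W[...,2];m=((z>lo)&(z<hi)).astype(np.uint8);b=np.zeros_like(m);x0,y0,x1,y1=box;b[y0:y1,x0:x1]=1;m*=b
    k=max(cv2.findContours(m,cv2.RETR_EXTERNAL,cv2.CHAIN_APPROX_NONE)[0],key=cv2.contourArea).reshape(-1,2)
    return k,m
u=R.from_rotvec(bot.read_state()['tcp_rot']).as_matrix()[:,0]
for n,box in(('wrist',(0,0,512,290)),('scene',(150,130,280,235))):
    c=cal(n);p,d=bot.read_camera(n);cv2.imwrite(f'pics/f_{n}.png',p[:,:,::-1]);np.save(f'pics/f_{n}.npy',d);W=cloud(c,d)
    for lo,hi in((.079,.096),(.098,.108)):
        k,m=comp(W,lo,hi,box);P=W[m>0];A=np.c_[P[:,:2]-P[:,:2].mean(0),np.ones(len(P))]
        print(n,rect(W[k[:,1],k[:,0]]),np.linalg.lstsq(A,P[:,2],rcond=None)[0].round(4))
n=np.array([-.4475,-.2252,.8655]);n/=np.linalg.norm(n);print(n)
C=np.array([.4992,.3394,.158])
from tub import uphill
u,v=uphill(n);print(u,v,'ribtop',C+.028*n)
plan(C+.028*n+.12*n,frame(-n,v))
plan(C+.028*n+.12*n,frame(-n,v),1)
plan(C+.028*n+.12*n,frame(-n,v),0)
E
```

```text
time: 10.28
tool_pos: [0.4837, -0.0834, 0.1122]
tcp_rot: [-2.029, 0.356, 2.036]
wrist_force: [-1.0, -0.3, 0.0]
width: 0.465
time: 10.7
tool_pos: [0.4889, -0.0846, 0.2613]
tcp_rot: [-2.046, 0.357, 2.02]
wrist_force: [1.1, 0.8, 0.4]
width: 0.469
wrist [486.85 -84.37 167.68 138.74 160.07] [0.0005 0.0017 0.0866]
wrist [486.6  -83.5   69.67  13.57 160.42] [-0.0068  0.0048  0.1029]
scene [486.56 -83.82 168.29 141.32 160.27] [-0.0008 -0.0028  0.0861]
scene [486.49 -84.43  68.96  16.54 160.14] [-0.0121 -0.0557  0.1018]
[-0.44748623 -0.22519307  0.86547337]
[0.77309832 0.38905417 0.50095493] [-0.4495276   0.89326644  0.        ] ribtop [0.48667039 0.33309459 0.18223325]
t 10.80 pos [ 0.4859 -0.0839  0.2553] axes x [ 0.003 -0.    -1.   ] y [-0.34  -0.94  -0.001] q [-0.22 -0.09  1.97  0.    1.26  1.7 ] w 0.466 F [ 0.3  0.6 -0.9] T [ 0.01 -0.01  0.04]
dp cm [ -3.11 -34.88  18.24] rot [-0.794  0.492 -0.214] half 1 rows 9.5 / 7.7
t 10.80 pos [ 0.4859 -0.0839  0.2553] axes x [ 0.003 -0.    -1.   ] y [-0.34  -0.94  -0.001] q [-0.22 -0.09  1.97  0.    1.26  1.7 ] w 0.466 F [ 0.3  0.6 -0.9] T [ 0.01 -0.01  0.04]
dp cm [ -3.11 -34.88  18.24] rot [-0.794  0.492 -0.214] half 1 rows 9.5 / 7.7
t 10.80 pos [ 0.4859 -0.0839  0.2553] axes x [ 0.003 -0.    -1.   ] y [-0.34  -0.94  -0.001] q [-0.22 -0.09  1.97  0.    1.26  1.7 ] w 0.466 F [ 0.3  0.6 -0.9] T [ 0.01 -0.01  0.04]
dp cm [ -3.11 -34.88  18.24] rot [ 2.264 -0.263 -0.604] half 0 rows 9.5 / 18.9
```

View pics/f_scene.png

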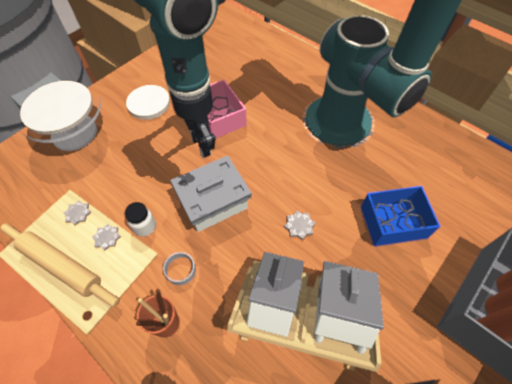

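View pics/f_wrist.png

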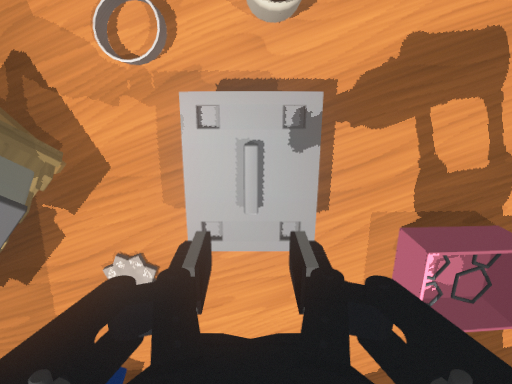

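```bash
python3 -m creep '[{"grip":4,"dp":[-0.3,-3.5,1.8],"rotation":[-0.08,0.05,-0.02]},{"grip":4,"dp":[-0.6,-7,3.6],"rotation":[-0.16,0.1,-0.04]},{"grip":4,"dp":[-0.9,-10.5,5.4],"rotation":[-0.24,0.15,-0.06]},{"grip":4,"dp":[-1.2,-14,7.2],"rotation":[-0.32,0.2,-0.085]},{"grip":4,"dp":[-1.5,-17.5,9],"rotation":[-0.4,0.25,-0.107]}]' 60
python3 - <<'E'
from h import *
from tub import uphill
n=np.array([-.4475,-.2252,.8655]);C=np.array([.4992,.3394,.158]);u,v=uphill(n)
plan(C+.028*n+.12*n,frame(-n,v),1)
E
```

```text
time: 11.22
tool_pos: [0.4582, 0.1127, 0.2664]
tcp_rot: [-2.488, -0.133, 1.909]
wrist_force: [0.2, 0.2, 0.1]
width: 0.467
t 11.22 pos [0.4582 0.1127 0.2664] axes x [ 0.257  0.069 -0.964] y [ 0.065 -0.996 -0.054] q [ 0.17 -0.33  2.16  0.03  1.04  1.67] w 0.467 F [0.2 0.2 0.1] T [-0.01  0.1  -0.01]
dp cm [ -1.21 -19.54   0.98] rot [-0.392  0.247 -0.105] half 1 rows 4.7 / 3.8
```

```bash
python3 -m creep '[{"grip":6,"dp":[-0.2,-3.9,0.2],"rotation":[-0.08,0.05,-0.02]},{"grip":6,"dp":[-0.5,-7.8,0.4],"rotation":[-0.16,0.1,-0.04]},{"grip":6,"dp":[-0.7,-11.7,0.6],"rotation":[-0.24,0.15,-0.06]},{"grip":6,"dp":[-0.9,-15.6,0.8],"rotation":[-0.32,0.2,-0.085]},{"grip":6,"dp":[-1.2,-19.5,1],"rotation":[-0.39,0.247,-0.105]}]' 60
python3 -m creep '[{"grip":6,"dp":[0,0,0],"rotation":[0,0,0]},{"grip":6,"dp":[0,0,0],"rotation":[0,0,0]},{"grip":6,"dp":[0,0,0],"rotation":[0,0,0]},{"grip":6,"dp":[0,0,0],"rotation":[0,0,0]},{"grip":6,"dp":[0,0,0],"rotation":[0,0,0]}]' 60
python3 - <<'E'
from h import *
from tub import uphill
n=np.array([-.4475,-.2252,.8655]);C=np.array([.4992,.3394,.158]);u,v=uphill(n)
plan(C+.028*n+.12*n,frame(-n,v),1)
c=cal('wrist');p,d=bot.read_camera('wrist');cv2.imwrite('pics/g_w.png',p[:,:,::-1]);np.save('pics/g_w.npy',d)
E
```

```text
time: 11.63
tool_pos: [0.4331, 0.3055, 0.2855]
tcp_rot: [2.469, 0.585, -1.423]
wrist_force: [0.8, -0.4, -0.9]
width: 0.7
time: 12.05
tool_pos: [0.4356, 0.3031, 0.2874]
tcp_rot: [2.474, 0.578, -1.426]
wrist_force: [-0.8, 0.6, 0.4]
width: 0.705
t 12.05 pos [0.4356 0.3031 0.2874] axes x [ 0.449  0.222 -0.865] y [ 0.443 -0.896  0.   ] q [ 0.61 -0.36  2.2  -0.11  0.78  1.77] w 0.705 F [-0.8  0.6  0.4] T [-0.14  0.2  -0.02]
dp cm [ 0.06 -0.39  0.16] rot [-0.006 -0.    -0.004] half 1 rows 0.1 / 0.1
```

View pics/g_w.png

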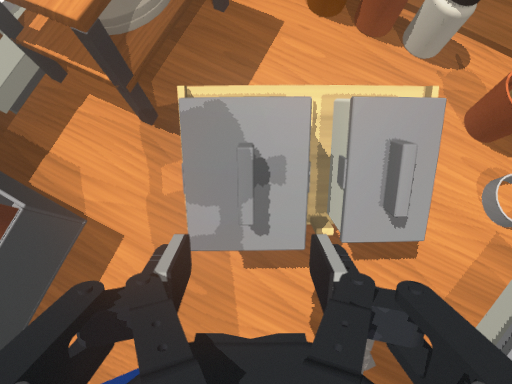

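```bash
python3 -m creep '[{"grip":6,"dp":[0,0,0],"rotation":[0,0,0]},{"grip":6,"dp":[0,0,0],"rotation":[0,0,0]},{"grip":6,"dp":[0,0,0],"rotation":[0,0,0]},{"grip":6,"dp":[0,0,0],"rotation":[0,0,0]},{"grip":6,"dp":[0,0,0],"rotation":[0,0,0]}]' 60
python3 - <<'E'
from tub import *
c=cal('wrist');p,d=bot.read_camera('wrist');np.save('pics/g_w2.npy',d)
b=(165,75,318,250)
w,m,n=fit('wrist',d,b);u,v=uphill(n)
h=(w-m)@n
M2=cv2.morphologyEx((abs(h)<.004).astype(np.uint8),cv2.MORPH_OPEN,np.ones((3,3)))
k=max(cv2.findContours(M2,cv2.RETR_EXTERNAL,cv2.CHAIN_APPROX_NONE)[0],key=cv2.contourArea).reshape(-1,2)
q=w[k[:,1],k[:,0]]-m;r=rect(np.c_[q@u,q@v]);C=m+u*r[0]/1e3+v*r[1]/1e3
rib=w[(h>.022)&(h<.034)&(np.linalg.norm(w-C,axis=2)<.06)];rr=rect(np.c_[(rib-C)@u,(rib-C)@v])
rt=C+u*rr[0]/1e3+v*rr[1]/1e3+n*((rib-m)@n).mean()
print('C',C.round(4),n.round(4),np.degrees(np.arccos(n[2])),np.degrees(np.arctan2(u[1],u[0])),r,rr,'ribtop',rt.round(4))
N=np.array([-.4475,-.2252,.8655]);C2=np.array([.4992,.3394,.158]);print('prior ribtop',(C2+.028*N).round(4))
nn=(n+N);nn/=np.linalg.norm(nn);u,v=uphill(nn)
plan((rt+C2+.028*N)/2-.01*nn,frame(-nn,v),1)
plan(rt-.01*n,frame(-n,v),1)
E
```

```text
time: 12.52
tool_pos: [0.4353, 0.3043, 0.2883]
tcp_rot: [2.474, 0.581, -1.424]
wrist_force: [0.4, -0.3, 0.5]
width: 0.698
C [0.5011 0.3398 0.1585] [-0.4474 -0.2273  0.8649] 30.12420316519588 26.932162277080163 [-6.4300e+00  1.2000e-01  1.4865e+02  1.1817e+02  1.7989e+02] [-0.46  0.61 68.82 13.89  0.54] ribtop [0.488  0.3338 0.1824]
prior ribtop [0.4867 0.3331 0.1822]
t 12.57 pos [0.4352 0.3044 0.2883] axes x [ 0.45   0.224 -0.865] y [ 0.445 -0.895 -0.   ] q [ 0.61 -0.36  2.2  -0.11  0.78  1.77] w 0.703 F [ 0.4 -0.3 -0.4] T [-0.11  0.28  0.05]
dp cm [13.16 -0.28  0.18] rot [-0.006 -0.001 -0.003] half 1 rows 3.2 / 0.1
t 12.57 pos [0.4352 0.3044 0.2883] axes x [ 0.45   0.224 -0.865] y [ 0.445 -0.895 -0.   ] q [ 0.61 -0.36  2.2  -0.11  0.78  1.77] w 0.703 F [ 0.4 -0.3 -0.4] T [-0.11  0.28  0.05]
dp cm [13.19 -0.29  0.11] rot [-0.006 -0.001 -0.004] half 1 rows 3.2 / 0.1
```

```bash
python3 -m creep '[{"grip":3,"dp":[3,-0.28,0.12],"rotation":[-0.006,0,-0.003]},{"grip":3,"dp":[6,-0.28,0.12],"rotation":[-0.006,0,-0.003]},{"grip":3,"dp":[8.5,-0.28,0.12],"rotation":[-0.006,0,-0.003]},{"grip":3,"dp":[9.5,-0.28,0.12],"rotation":[-0.006,0,-0.003]},{"grip":3,"dp":[9.5,-0.28,0.12],"rotation":[-0.006,0,-0.003]}]' 60
python3 -m creep '[{"grip":3,"dp":[0.5,0,0],"rotation":[0,0,0]},{"grip":3,"dp":[1,0,0],"rotation":[0,0,0]},{"grip":3,"dp":[1,0,0],"rotation":[0,0,0]},{"grip":3,"dp":[1,0,0],"rotation":[0,0,0]},{"grip":3,"dp":[1,0,0],"rotation":[0,0,0]}]' 60
python3 -m creep '[{"grip":3,"dp":[0.5,0,0],"rotation":[0,0,0]},{"grip":3,"dp":[1,0,0],"rotation":[0,0,0]},{"grip":3,"dp":[1,0,0],"rotation":[0,0,0]},{"grip":3,"dp":[1,0,0],"rotation":[0,0,0]},{"grip":3,"dp":[1,0,0],"rotation":[0,0,0]}]' 60
python3 - <<'E'
from tub import *
n=np.array([-.4475,-.2262,.8652]);u,v=uphill(n);rt=np.array([.4874,.3335,.1823])
plan(rt-.01*n,frame(-n,v),1)
E
```

```text
time: 12.98
tool_pos: [0.4747, 0.327, 0.202]
tcp_rot: [2.464, 0.587, -1.427]
wrist_force: [-0.2, -0.2, 0.2]
width: 0.352
time: 13.4
tool_pos: [0.4805, 0.3303, 0.1981]
tcp_rot: [2.471, 0.59, -1.419]
wrist_force: [0.7, -0.3, 0.1]
width: 0.351
time: 13.82
tool_pos: [0.4846, 0.3322, 0.1879]
tcp_rot: [2.469, 0.589, -1.422]
wrist_force: [0.6, 0.5, 0.5]
width: 0.352
t 13.82 pos [0.4846 0.3322 0.1879] axes x [ 0.448  0.226 -0.865] y [ 0.452 -0.892  0.   ] q [ 0.59 -0.14  2.23 -0.13  0.53  1.79] w 0.352 F [0.6 0.5 0.5] T [-0.11  0.2   0.04]
dp cm [1.64 0.01 0.02] rot [ 0.001 -0.001 -0.   ] half 1 rows 0.4 / 0.0
```

```bash
python3 -m creep '[{"grip":3,"dp":[0.5,0,0],"rotation":[0,0,0]},{"grip":3,"dp":[1,0,0],"rotation":[0,0,0]},{"grip":3,"dp":[1.4,0,0],"rotation":[0,0,0]},{"grip":3,"dp":[1.6,0,0],"rotation":[0,0,0]},{"grip":3,"dp":[1.6,0,0],"rotation":[0,0,0]}]' 100
python3 -m creep '[{"grip":3,"dp":[0,0,0],"rotation":[0,0,0]},{"grip":3,"dp":[0,0,0],"rotation":[0,0,0]},{"grip":3,"dp":[0,0,0],"rotation":[0,0,0]},{"grip":3,"dp":[0,0,0],"rotation":[0,0,0]},{"grip":3,"dp":[0,0,0],"rotation":[0,0,0]}]' 100
python3 -m creep '[{"grip":2,"dp":[0,0,0],"rotation":[0,0,0]},{"grip":1.5,"dp":[0,0,0],"rotation":[0,0,0]},{"grip":0.5,"dp":[0,0,0],"rotation":[0,0,0]},{"grip":0.5,"dp":[0,0,0],"rotation":[0,0,0]},{"grip":0.5,"dp":[0,0,0],"rotation":[0,0,0]}]' 100
python3 -m creep '[{"grip":0.5,"dp":[0,0,0],"rotation":[0,0,0]},{"grip":0.5,"dp":[0,0,0],"rotation":[0,0,0]},{"grip":0.5,"dp":[0,0,0],"rotation":[0,0,0]}]' 100
python3 - <<'E'
from tub import *
n=np.array([-.4475,-.2262,.8652]);u,v=uphill(n);rt=np.array([.4874,.3335,.1823])
plan(rt-.01*n,frame(-n,v),1)
E
```

```text
time: 14.23
tool_pos: [0.4917, 0.3358, 0.1733]
tcp_rot: [2.468, 0.589, -1.423]
wrist_force: [-0.3, 0.2, -0.1]
width: 0.352
time: 14.65
tool_pos: [0.4919, 0.336, 0.1746]
tcp_rot: [2.47, 0.589, -1.421]
wrist_force: [0.1, 0.4, 0.1]
width: 0.351
time: 15.07
tool_pos: [0.4919, 0.3357, 0.1746]
tcp_rot: [2.469, 0.589, -1.421]
wrist_force: [-2.6, -4.6, 5.2]
width: 0.143
time: 15.32
tool_pos: [0.4919, 0.3357, 0.1747]
tcp_rot: [2.469, 0.589, -1.421]
wrist_force: [-3.0, -5.0, 5.3]
width: 0.139
t 15.32 pos [0.4919 0.3357 0.1747] axes x [ 0.449  0.226 -0.865] y [ 0.452 -0.892  0.001] q [ 0.59 -0.1   2.22 -0.13  0.5   1.79] w 0.139 F [-3.  -5.   5.3] T [-0.54  0.21 -0.16]
dp cm [ 0.09 -0.01  0.05] rot [ 0.001 -0.001 -0.   ] half 1 rows 0.0 / 0.0
```

```bash
python3 -m creep '[{"grip":0.5,"dp":[-0.5,0,0],"rotation":[0,0,0]},{"grip":0.5,"dp":[-1,0,0],"rotation":[0,0,0]},{"grip":0.5,"dp":[-2,0,0],"rotation":[0,0,0]},{"grip":0.5,"dp":[-3,0,0],"rotation":[0,0,0]},{"grip":0.5,"dp":[-4,0,0],"rotation":[0,0,0]}]' 110
python3 -m creep '[{"grip":0.5,"dp":[-2,0,0],"rotation":[0,0,0]},{"grip":0.5,"dp":[-4.5,0,0],"rotation":[0,0,0]},{"grip":0.5,"dp":[-7,0,0],"rotation":[0,0,0]},{"grip":0.5,"dp":[-9,0,0],"rotation":[0,0,0]},{"grip":0.5,"dp":[-9.5,0,0],"rotation":[0,0,0]}]' 110
python3 - <<'E'
from tub import *
plan([.4852,-.0838,.26],frame(DOWN,yaw(160+90)))
p,d=bot.read_camera('scene');cv2.imwrite('pics/h_s.png',p[:,:,::-1]);np.save('pics/h_s.npy',d)
E
```

```text
time: 15.73
tool_pos: [0.4732, 0.3267, 0.2096]
tcp_rot: [2.469, 0.589, -1.422]
wrist_force: [-0.7, 0.3, -1.9]
width: 0.14
time: 16.15
tool_pos: [0.4316, 0.306, 0.2966]
tcp_rot: [2.476, 0.592, -1.413]
wrist_force: [0.7, 0.2, -2.1]
width: 0.137
t 16.15 pos [0.4316 0.306  0.2966] axes x [ 0.454  0.231 -0.861] y [ 0.452 -0.892 -0.001] q [ 0.62 -0.37  2.2  -0.1   0.79  1.77] w 0.137 F [ 0.7  0.2 -2.1] T [-0.17  0.37  0.02]
dp cm [-3.41 37.19 12.9 ] rot [ 0.798 -0.503  0.219] half 0 rows 9.5 / 7.8
```

View pics/h_s.png

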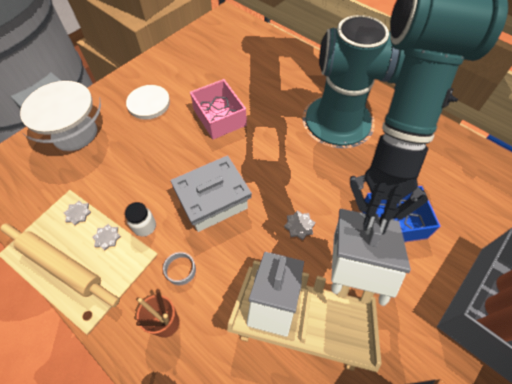

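```bash
python3 - <<'E'
from tub import *
s=bot.read_state();R0=R.from_rotvec(s['tcp_rot'])
Rt=R.from_matrix(frame(DOWN,yaw(250)))
rv=(R0.inv()*Rt).as_rotvec()
plan([.425,.10,.325],(R0*R.from_rotvec(rv*.5)).as_matrix(),0)
E
```

```text
t 16.20 pos [0.4317 0.306  0.2959] axes x [ 0.453  0.231 -0.861] y [ 0.452 -0.892 -0.001] q [ 0.62 -0.37  2.2  -0.1   0.79  1.77] w 0.139 F [ 0.1  0.7 -1.2] T [-0.2   0.47 -0.02]
dp cm [-7.56 18.07  7.05] rot [ 0.399 -0.251  0.11 ] half 0 rows 5.0 / 3.9
```

```bash
python3 -m creep '[{"grip":0.5,"dp":[-2,2.5,1],"rotation":[0,0,0]},{"grip":0.5,"dp":[-3.5,5.5,2.2],"rotation":[0.08,-0.05,0.02]},{"grip":0.5,"dp":[-5,8.8,3.5],"rotation":[0.16,-0.1,0.04]},{"grip":0.5,"dp":[-6.2,12.2,4.8],"rotation":[0.24,-0.15,0.065]},{"grip":0.5,"dp":[-7,15.4,6],"rotation":[0.32,-0.2,0.09]}]' 110
python3 - <<'E'
from tub import *
plan([.4852,-.0838,.27],frame(DOWN,yaw(250)))
E
```

```text
time: 16.62
tool_pos: [0.4228, 0.1271, 0.322]
tcp_rot: [2.501, 0.217, -1.821]
wrist_force: [1.8, 0.1, -1.8]
width: 0.139
t 16.62 pos [0.4228 0.1271 0.322 ] axes x [ 0.301  0.089 -0.949] y [ 0.136 -0.989 -0.049] q [ 0.22 -0.46  2.15  0.02  1.13  1.65] w 0.139 F [ 1.8  0.1 -1.8] T [-0.1   0.25 -0.01]
dp cm [ 4.95 21.98 -1.85] rot [ 0.474 -0.297  0.124] half 0 rows 5.4 / 4.6
```

```bash
python3 -m creep '[{"grip":0.5,"dp":[0.5,3.5,-0.3],"rotation":[0.08,-0.05,0.02]},{"grip":0.5,"dp":[1.2,7,-0.6],"rotation":[0.16,-0.1,0.04]},{"grip":0.5,"dp":[2,10.5,-0.9],"rotation":[0.24,-0.15,0.06]},{"grip":0.5,"dp":[2.8,14,-1.2],"rotation":[0.32,-0.2,0.085]},{"grip":0.5,"dp":[3.5,17.5,-1.5],"rotation":[0.4,-0.25,0.105]}]' 110
python3 - <<'E'
from tub import *
plan([.4852,-.0838,.27],frame(DOWN,yaw(250)))
E
```

```text
time: 17.03
tool_pos: [0.4726, -0.0415, 0.2832]
tcp_rot: [-2.119, 0.276, 2.018]
wrist_force: [0.2, 1.3, -2.0]
width: 0.139
t 17.03 pos [ 0.4726 -0.0415  0.2832] axes x [ 0.049  0.004 -0.999] y [-0.272 -0.962 -0.017] q [-0.15 -0.18  2.    0.01  1.28  1.7 ] w 0.139 F [ 0.2  1.3 -2. ] T [-0.04  0.01  0.01]
dp cm [ 1.36  3.75 -2.31] rot [ 0.073 -0.046  0.019] half 0 rows 1.1 / 0.7
```

```bash
python3 -m creep '[{"grip":0.5,"dp":[0.7,2,-1.2],"rotation":[0.04,-0.02,0.01]},{"grip":0.5,"dp":[1,3.75,-2.3],"rotation":[0.073,-0.046,0.019]},{"grip":0.5,"dp":[1,3.75,-2.3],"rotation":[0.073,-0.046,0.019]},{"grip":0.5,"dp":[1,3.75,-2.3],"rotation":[0.073,-0.046,0.019]},{"grip":0.5,"dp":[1,3.75,-2.3],"rotation":[0.073,-0.046,0.019]}]' 110
python3 -m creep '[{"grip":0.5,"dp":[0,0,0],"rotation":[0,0,0]},{"grip":0.5,"dp":[0,0,0],"rotation":[0,0,0]},{"grip":0.5,"dp":[0,0,0],"rotation":[0,0,0]},{"grip":0.5,"dp":[0,0,0],"rotation":[0,0,0]},{"grip":0.5,"dp":[0,0,0],"rotation":[0,0,0]}]' 110
python3 -m creep '[{"grip":0.5,"dp":[0,0,0],"rotation":[0,0,0]},{"grip":0.5,"dp":[0,0,0],"rotation":[0,0,0]},{"grip":0.5,"dp":[0,0,0],"rotation":[0,0,0]},{"grip":0.5,"dp":[0,0,0],"rotation":[0,0,0]}]' 110
python3 - <<'E'
from tub import *
for n in('scene','wrist'):
    plan([.4852,-.0838,.27],frame(DOWN,yaw(250)))
    c=cal(n);p,d=bot.read_camera(n);cv2.imwrite(f'pics/i_{n}.png',p[:,:,::-1]);np.save(f'pics/i_{n}.npy',d);W=cloud(c,d)
    box={'scene':(150,60,330,200),'wrist':(60,0,440,270)}[n];x0,y0,x1,y1=box
    z=W[...,2];m=np.zeros(z.shape,np.uint8);m[y0:y1,x0:x1]=((z>.225)&(z<.256))[y0:y1,x0:x1]
    k=max(cv2.findContours(m,cv2.RETR_EXTERNAL,cv2.CHAIN_APPROX_NONE)[0],key=cv2.contourArea).reshape(-1,2);P=W[m>0];A=np.c_[P[:,:2]-P[:,:2].mean(0),np.ones(len(P))]
    print(n,rect(W[k[:,1],k[:,0]]),np.linalg.lstsq(A,P[:,2],rcond=None)[0].round(4),k.min(0),k.max(0))
s=cv2.imread('pics/i_scene.png')[70:250,120:330];cv2.imwrite('pics/i.png',np.hstack([cv2.resize(s,(466,400)),cv2.resize(cv2.imread('pics/i_wrist.png'),(330,400))]))
E
```

```text
time: 17.45
tool_pos: [0.4848, -0.0815, 0.274]
tcp_rot: [-2.035, 0.353, 2.032]
wrist_force: [0.1, 0.3, -1.6]
width: 0.135
time: 17.87
tool_pos: [0.4849, -0.0813, 0.2753]
tcp_rot: [-2.038, 0.353, 2.031]
wrist_force: [-0.5, -0.1, -2.2]
width: 0.142
time: 18.2
tool_pos: [0.485, -0.0818, 0.2749]
tcp_rot: [-2.036, 0.354, 2.032]
wrist_force: [-0.5, -0.2, -2.5]
width: 0.138
t 18.20 pos [ 0.485  -0.0818  0.2749] axes x [ 0.002 -0.    -1.   ] y [-0.338 -0.941 -0.001] q [-0.22 -0.11  1.95  0.    1.3   1.7 ] w 0.138 F [-0.5 -0.2 -2.5] T [-0.04  0.01  0.01]
dp cm [ 0.49  0.18 -0.09] rot [ 0.004 -0.002  0.001] half 0 rows 0.1 / 0.0
scene [484.8  -80.63 149.93 121.82 160.31] [-0.0157 -0.0803  0.2516] [161 116] [245 184]
t 18.25 pos [ 0.485  -0.0818  0.2749] axes x [ 0.002 -0.    -1.   ] y [-0.338 -0.941 -0.001] q [-0.22 -0.11  1.95  0.    1.3   1.7 ] w 0.137 F [ 0.2  0.2 -1.1] T [ 0.02 -0.02  0.04]
dp cm [ 0.49  0.18 -0.09] rot [ 0.004 -0.002  0.001] half 0 rows 0.1 / 0.0
wrist [511.76 -91.62 122.45  92.66  70.31] [-1.000e-04 -1.000e-04  2.553e-01] [127  95] [373 269]
```

View pics/i.png

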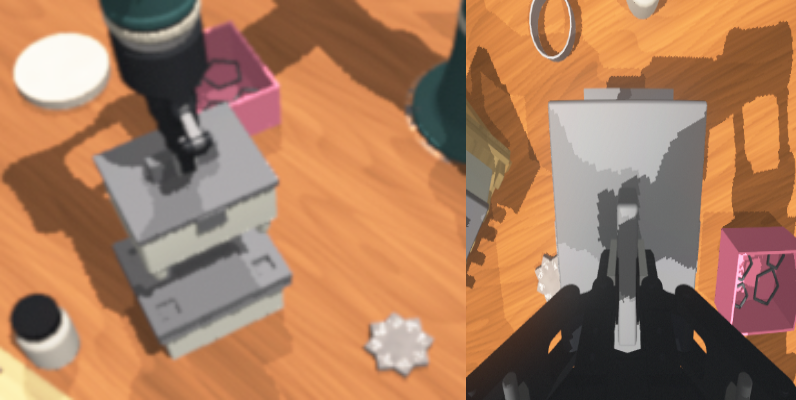

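```bash
cat > lidm.py <<'E'
from tub import *
def meas(n,lo,hi,box):
    c=cal(n);d=bot.read_camera(n)[1] if isinstance(box,tuple) else None
    return W_meas(cloud(c,d),lo,hi,box,n)
def W_meas(W,lo,hi,box,n=''):
    x0,y0,x1,y1=box
    z=W[...,2];m=np.zeros(z.shape,np.uint8);m[y0:y1,x0:x1]=((z>lo)&(z<hi))[y0:y1,x0:x1]
    m=cv2.morphologyEx(m,cv2.MORPH_OPEN,np.ones((3,3)))
    k=max(cv2.findContours(m,cv2.RETR_EXTERNAL,cv2.CHAIN_APPROX_NONE)[0],key=cv2.contourArea).reshape(-1,2)
    P=W[m>0]
    for _ in range(4):
        A=np.c_[P[:,:2]-P[:,:2].mean(0),np.ones(len(P))];f=np.linalg.lstsq(A,P[:,2],rcond=None)[0];P=P[abs(A@f-P[:,2])<.003]
    print(n,rect(W[k[:,1],k[:,0]]),f.round(4),k.min(0),k.max(0))
E
python3 - <<'E'
from lidm import *
W_meas(cloud(cal('scene'),np.load('pics/i_scene.npy')),.246,.266,(150,60,330,200),'scene')
W_meas(cloud(cal('wrist'),np.load('pics/i_wrist.npy')),.246,.266,(60,0,440,270),'wrist')
c=cal('scene');W=cloud(c,np.load('pics/f_scene.npy'));
E
```

```text
scene [485.08 -80.72 150.02 121.62 159.92] [-0.0012 -0.0039  0.2553] [162 116] [243 179]
wrist [511.76 -91.63 122.45  92.66  70.31] [-0.0004 -0.0004  0.2557] [128  95] [373 269]
```

```bash
python3 -m creep '[{"grip":0.5,"dp":[1.2,0.19,-0.25],"rotation":[0,-0.002,0]},{"grip":0.5,"dp":[2.5,0.19,-0.25],"rotation":[0,-0.002,0]},{"grip":0.5,"dp":[3.8,0.19,-0.25],"rotation":[0,-0.002,0]},{"grip":0.5,"dp":[5,0.19,-0.25],"rotation":[0,-0.002,0]},{"grip":0.5,"dp":[5.8,0.19,-0.25],"rotation":[0,-0.002,0]}]' 110
python3 -m creep '[{"grip":0.5,"dp":[0,0,0],"rotation":[0,0,0]},{"grip":0.5,"dp":[0,0,0],"rotation":[0,0,0]},{"grip":0.5,"dp":[0,0,0],"rotation":[0,0,0]},{"grip":0.5,"dp":[0,0,0],"rotation":[0,0,0]},{"grip":0.5,"dp":[0,0,0],"rotation":[0,0,0]}]' 110
python3 -m creep '[{"grip":0.5,"dp":[0,0,0],"rotation":[0,0,0]},{"grip":0.5,"dp":[0,0,0],"rotation":[0,0,0]},{"grip":0.5,"dp":[0,0,0],"rotation":[0,0,0]},{"grip":0.5,"dp":[0,0,0],"rotation":[0,0,0]},{"grip":0.5,"dp":[0,0,0],"rotation":[0,0,0]}]' 110
python3 - <<'E'
from lidm import *
plan([.4867,-.0844,.195],frame(DOWN,yaw(250)))
n='scene';p,d=bot.read_camera(n);cv2.imwrite('pics/j_s.png',p[:,:,::-1]);np.save('pics/j_s.npy',d)
W_meas(cloud(cal('scene'),d),.185,.21,(140,60,330,200),'scene')
cv2.imwrite('pics/j.png',cv2.resize(p[80:240,130:310,::-1],(720,600)))
E
```

```text
time: 18.72
tool_pos: [0.4854, -0.0842, 0.2138]
tcp_rot: [-2.03, 0.353, 2.037]
wrist_force: [-0.3, 0.2, -3.1]
width: 0.139
time: 19.13
tool_pos: [0.4875, -0.0846, 0.2179]
tcp_rot: [-2.036, 0.354, 2.032]
wrist_force: [-0.3, -0.5, -1.8]
width: 0.14
time: 19.55
tool_pos: [0.4868, -0.0844, 0.217]
tcp_rot: [-2.034, 0.353, 2.033]
wrist_force: [-0.2, 0.5, -2.3]
width: 0.135
t 19.55 pos [ 0.4868 -0.0844  0.217 ] axes x [ 0.001  0.001 -1.   ] y [-0.338 -0.941 -0.001] q [-0.22 -0.06  2.01  0.    1.19  1.69] w 0.135 F [-0.2  0.5 -2.3] T [-0.03 -0.03 -0.  ]
dp cm [2.2  0.   0.01] rot [ 0.004 -0.     0.001] half 0 rows 0.5 / 0.0
scene [486.75 -82.71 150.38 121.27 160.07] [-0.0038 -0.0028  0.1973] [166 133] [244 194]
```

View pics/j.png

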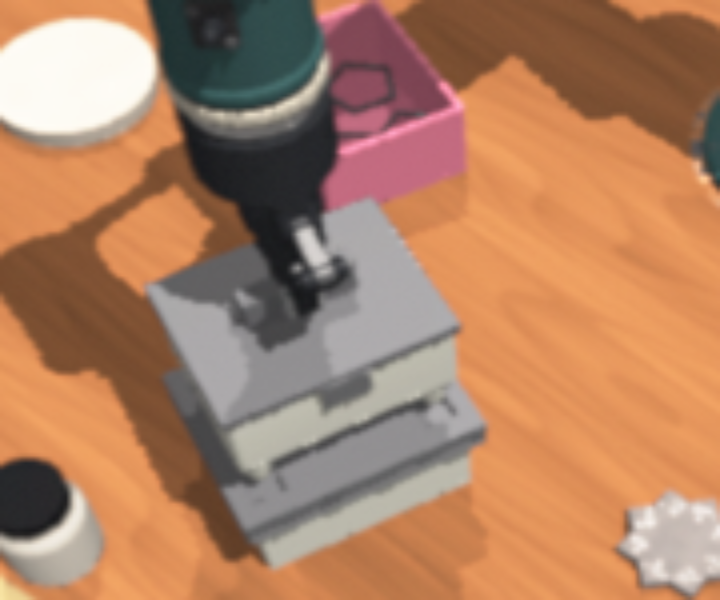

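```bash
python3 -m creep '[{"grip":0.5,"dp":[0.3,0.04,0],"rotation":[0.003,0,0]},{"grip":0.5,"dp":[0.6,0.04,0],"rotation":[0.003,0,0]},{"grip":0.5,"dp":[0.8,0.04,0],"rotation":[0.003,0,0]},{"grip":0.5,"dp":[1.0,0.04,0],"rotation":[0.003,0,0]},{"grip":0.5,"dp":[1.2,0.04,0],"rotation":[0.003,0,0]}]' 110
python3 -m creep '[{"grip":0.5,"dp":[0,0,0],"rotation":[0,0,0]},{"grip":0.5,"dp":[0.1,0,0],"rotation":[0,0,0]},{"grip":0.5,"dp":[0.2,0,0],"rotation":[0,0,0]},{"grip":0.5,"dp":[0.3,0,0],"rotation":[0,0,0]},{"grip":0.5,"dp":[0.3,0,0],"rotation":[0,0,0]}]' 110
python3 -m creep '[{"grip":0.5,"dp":[0,0,0],"rotation":[0,0,0]},{"grip":0.5,"dp":[0.1,0,0],"rotation":[0,0,0]},{"grip":0.5,"dp":[0.2,0,0],"rotation":[0,0,0]},{"grip":0.5,"dp":[0.3,0,0],"rotation":[0,0,0]},{"grip":0.5,"dp":[0.3,0,0],"rotation":[0,0,0]}]' 110
```

```text
time: 20.02
tool_pos: [0.4865, -0.0848, 0.2044]
tcp_rot: [-2.032, 0.356, 2.032]
wrist_force: [0.4, 0.5, -3.2]
width: 0.14
time: 20.43
tool_pos: [0.4866, -0.0848, 0.2017]
tcp_rot: [-2.032, 0.356, 2.032]
wrist_force: [-0.5, 0.2, -2.6]
width: 0.14
time: 20.85
tool_pos: [0.4865, -0.0848, 0.1986]
tcp_rot: [-2.032, 0.356, 2.032]
wrist_force: [-0.8, -0.1, -1.5]
width: 0.14
```

```bash
python3 -m creep '[{"grip":0.5,"dp":[0.1,0,0],"rotation":[0,0,0]},{"grip":0.5,"dp":[0.2,0,0],"rotation":[0,0,0]},{"grip":0.5,"dp":[0.25,0,0],"rotation":[0,0,0]},{"grip":0.5,"dp":[0.25,0,0],"rotation":[0,0,0]},{"grip":0.5,"dp":[0.25,0,0],"rotation":[0,0,0]}]' 110
python3 -m creep '[{"grip":0.5,"dp":[0.05,0,0],"rotation":[0,0,0]},{"grip":0.5,"dp":[0.1,0,0],"rotation":[0,0,0]},{"grip":0.5,"dp":[0.15,0,0],"rotation":[0,0,0]},{"grip":0.5,"dp":[0.15,0,0],"rotation":[0,0,0]},{"grip":0.5,"dp":[0.15,0,0],"rotation":[0,0,0]}]' 110
```

```text
time: 21.27
tool_pos: [0.4866, -0.0848, 0.1963]
tcp_rot: [-2.032, 0.356, 2.032]
wrist_force: [-0.2, -0.1, -1.5]
width: 0.137
time: 21.68
tool_pos: [0.4867, -0.0848, 0.1948]
tcp_rot: [-2.032, 0.356, 2.032]
wrist_force: [-0.6, 0.4, -2.7]
width: 0.14
```

```bash
python3 -m creep '[{"grip":0.5,"dp":[0.05,0,0],"rotation":[0,0,0]},{"grip":0.5,"dp":[0.1,0,0],"rotation":[0,0,0]},{"grip":0.5,"dp":[0.1,0,0],"rotation":[0,0,0]},{"grip":0.5,"dp":[0.1,0,0],"rotation":[0,0,0]},{"grip":0.5,"dp":[0.1,0,0],"rotation":[0,0,0]}]' 110
python3 -c "
from h import *
plan([.4867,-.0848,.1945],frame(DOWN,yaw(250)))"
```

```text
time: 22.1
tool_pos: [0.4867, -0.0849, 0.1941]
tcp_rot: [-2.033, 0.356, 2.032]
wrist_force: [-1.4, -0.1, 0.3]
width: 0.136
t 22.10 pos [ 0.4867 -0.0849  0.1941] axes x [ 0.001  0.    -1.   ] y [-0.341 -0.94  -0.001] q [-0.22 -0.04  2.04  0.    1.14  1.69] w 0.136 F [-1.4 -0.1  0.3] T [-0.03  0.1  -0.03]
dp cm [-0.04 -0.01  0.  ] rot [ 0.001 -0.     0.001] half 0 rows 0.0 / 0.0
```

```bash
python3 -m creep '[{"grip":0.5,"dp":[0.05,0,0],"rotation":[0,0,0]},{"grip":0.5,"dp":[0.08,0,0],"rotation":[0,0,0]},{"grip":0.5,"dp":[0.08,0,0],"rotation":[0,0,0]},{"grip":0.5,"dp":[0.08,0,0],"rotation":[0,0,0]}]' 110
python3 - <<'E'
from lidm import *
print(bot.read_state()['wrist_force'])
p,d=bot.read_camera('scene');W_meas(cloud(cal('scene'),d),.165,.19,(140,60,330,220),'scene')
cv2.imwrite('pics/k.png',cv2.resize(p[80:240,130:310,::-1],(720,600)))
E
```

```text
time: 22.43
tool_pos: [0.4868, -0.0849, 0.194]
tcp_rot: [-2.033, 0.356, 2.031]
wrist_force: [-3.6, 0.2, 4.6]
width: 0.138
[-3.63975936  0.21037192  4.64810789]
scene [486.44 -83.24 150.58 122.37 160.02] [-0.0021 -0.0023  0.1745] [168 139] [244 198]
```

View pics/k.png

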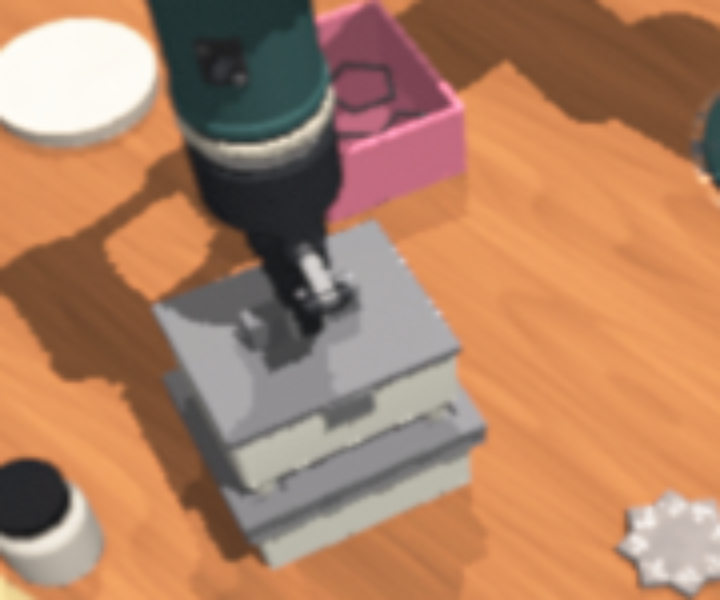

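Seated (lid top 0.1745, expected 0.175). I'll release with small steps and withdraw straight up.

```bash
python3 -m creep '[{"grip":1.8,"dp":[-0.1,0,0],"rotation":[0,0,0]},{"grip":3,"dp":[-0.1,0,0],"rotation":[0,0,0]},{"grip":4,"dp":[-0.1,0,0],"rotation":[0,0,0]},{"grip":4,"dp":[-0.1,0,0],"rotation":[0,0,0]},{"grip":4,"dp":[-0.6,0,0],"rotation":[0,0,0]}]' 60
python3 -m creep '[{"grip":4,"dp":[-2,0,0],"rotation":[0,0,0]},{"grip":4,"dp":[-5,0,0],"rotation":[0,0,0]},{"grip":4,"dp":[-8,0,0],"rotation":[0,0,0]},{"grip":4,"dp":[-11,0,0],"rotation":[0,0,0]},{"grip":4,"dp":[-11,0,0],"rotation":[0,0,0]}]' 60
python3 -m creep '[{"grip":4,"dp":[0,0,0],"rotation":[0,0,0]},{"grip":4,"dp":[0,0,0],"rotation":[0,0,0]},{"grip":4,"dp":[0,0,0],"rotation":[0,0,0]},{"grip":4,"dp":[0,0,0],"rotation":[0,0,0]},{"grip":4,"dp":[0,0,0],"rotation":[0,0,0]}]' 60
python3 - <<'E'
from lidm import *
print(bot.read_state()['wrist_force'])
for n,b in(('scene',(140,60,330,220)),('wrist',(60,0,440,275))):
    c=cal(n);p,d=bot.read_camera(n);cv2.imwrite(f'pics/l_{n}.png',p[:,:,::-1])
    W_meas(cloud(c,d),.165,.19,b,n)
    if n=='scene':
        W_meas(cloud(c,d),.08,.093,b,'stack lid visible')
        W0=cloud(c,np.load('pics/a_scene.npy'));W1=cloud(c,d)
        for nm,(u,v) in dict(jar=(137,215),cutter=(180,268),star=(298,224),flat=(265,285)).items():
            q=(slice(v-16,v+17),slice(u-16,u+17));print(nm,'max depth-change mm',np.nanmedian(abs(W1[q]-W0[q]))*1e3)
E
```

```text
time: 22.9
tool_pos: [0.4859, -0.0846, 0.1981]
tcp_rot: [-2.03, 0.356, 2.034]
wrist_force: [-0.7, -0.2, -0.6]
width: 0.466
time: 23.32
tool_pos: [0.49, -0.0856, 0.3169]
tcp_rot: [-2.045, 0.357, 2.019]
wrist_force: [0.6, -0.3, 1.6]
width: 0.471
time: 23.73
tool_pos: [0.4859, -0.0847, 0.3075]
tcp_rot: [-2.029, 0.356, 2.035]
wrist_force: [-0.3, 0.1, -0.2]
width: 0.47
[-0.31755329  0.13702176 -0.21676314]
scene [486.19 -83.92 150.26 121.14 160.09] [ 0.001  -0.0006  0.1744] [168 139] [244 198]
stack lid visible [521.99 -59.15 210.32 110.84 124.68] [-0.0005  0.0056  0.0862] [171 179] [250 219]
jar max depth-change mm 0.5521105345520083
cutter max depth-change mm 0.44037638430254866
star max depth-change mm 0.6524847564573065
flat max depth-change mm 0.358747346460464
wrist [487.14 -85.16 148.73 121.85 159.88] [0.0018 0.001  0.1748] [179  95] [321 256]
```

View pics/l_scene.png

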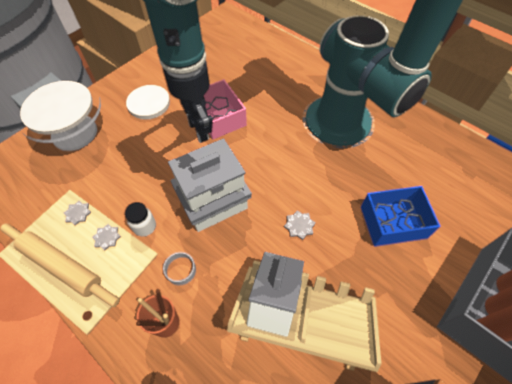

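View pics/l_wrist.png

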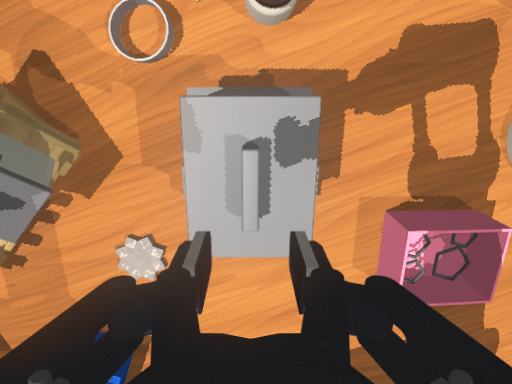

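Both views show the stack seated. The tub's lid top is at 0.1745 m, it's level, and its centre is within about 1 mm of the stacking lid's. The neighbouring items haven't moved and the gripper is clear, so I'm handing in.

```bash
python3 -c "
from workcell import bot
print(bot.finish_job())"
```

```text
the job is handed in; nothing more can be done
None
```

The job is done and handed in at about 24 s of the 70 s allowed. The stacking lid went onto the open white tub first. I then lifted the footed tub square out of the rack and set it on the lid.

- **Lid:** its plate measured 86–87 mm up (87 expected when fully home), level, with its long side parallel to the tub's within about 0.3°.
- **Footed tub:** its lid top measured 174.4 and 174.8 mm in two views (175 expected with all four feet down). It was level within about 0.1°, and its centre was within about 1 mm of the lid's. I inferred that the feet are in the pockets from these numbers, as the feet are partly hidden.
- **Forces:** the highest wrist reading I took was about 9 N, well under the limit. Readings were taken only at the end of each move.
- **Other things:** the jar, cutter, star and flat tub showed no measurable movement. The gripper was clear of everything at the end.
- **Disagreements:** the three cameras differed by about 2–3 mm on absolute positions, so I worked from relative measurements. A final outline check of the stacking lid gave no useful result because the tub now covers most of it, but the visible part read 86.2 mm high.

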